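# Close the leaning bead jar

## Task

The leaning bead jar has just been filled: lift the funnel out of its mouth and set it down inside the open tray. Then close the jar with the lid that fits: set it squarely on the mouth, turn it backward (anticlockwise seen from its top) until it drops into the start of the thread, then turn it forward (clockwise) until it is fully home, and let go. Leave the other two lids and the closed stock jar where they are.

Things in the scene. Friction and masses are not known exactly. Their poses are not given: they have to be found in the camera images.
- mouth (a point): Centre of the open jar's mouth, in the plane of its rim. Its z axis is the jar's axis, out of the mouth, leaning 25 degrees from vertical, away from the robot; y is level, x points away from the robot and down. Clear jar, body 110 mm across and its top 35 mm below the rim; white neck 77 mm across outside, 69 mm inside, with a coarse three-start right-hand thread 89 mm across.
- thread (a point): Point on the jar's axis 20 mm below the rim, axes as mouth. Starts are 120 degrees apart, their bearing unknown. A lid set on rests on the threads, its origin 8 to 19 mm below the rim; turned forward there it only meets a stop. Turned backward, within 1.7 rad, it falls 3 to 11 mm into a start (0.4 rad wide, stop behind it), origin 21 mm below the rim.
- cradle: Plywood cradle of the leaning jar, fixed on the table, base 170 x 130 mm. Origin: on the table, on the jar's axis, 170 mm down it from the rim; axes as mouth. The jar does not turn in it below 5 N m. From the thread start 0.7 to 1.4 rad of forward turning (clockwise from the lid's top) draws the lid down to 26 mm below the rim, where it tightens: fully home.
- lid_mid: The lid that fits: plain aluminium, 100 mm across, 30 mm tall, standing rim down, on top a square knob 34 x 34 mm, 32 mm tall (its top 62 mm above the rim). Origin: centre of its lower rim; z up through the knob, x and y square to its flat sides. Ceiling 26 mm above the rim, bore 93 mm, three lugs at the rim that leave 82 mm across (2 mm play on the neck and thread). 0.12 to 0.2 kg.
- lid_small: Bystander: the same sort of lid but 76 mm across, too small; same knob and height. Origin: centre of its lower rim, axes as lid_mid.
- lid_large: Bystander: the same sort of lid but 124 mm across, too large; same knob and height. Origin: centre of its lower rim, axes as lid_mid.
- funnel: Wide grey funnel standing loose in the jar's mouth, on its axis: spout 58 mm across, 25 mm long; flat shoulder 92 mm across, on the rim; cone, 114 mm across at its top 55 mm above the shoulder. Origin: on its axis at the shoulder's underside, z up it. Tab handle on the -x side: 10 mm thick along y, x = -54 to -96 mm, z = 27 to 55 mm. 0.07 to 0.12 kg; it can stand on its spout.
- tray: Open grey tray, fixed on the table, 180 (x) x 190 (y) x 40 mm tall, walls and floor 4 mm. Origin: centre of its underside, z up.
- stock_jar: Bystander: closed glass jar, 66 mm across, 115 mm tall, among the lids. Origin: centre of its underside.
There are look-alikes about, which are no part of the job. Leave any green look-alike of the funnel alone.

How it is judged:
By the outcome, as a careful person would: the job done as asked, in the order asked, and still so for the second after the job is handed in, with the robot touching nothing.
It also fails if it takes over 72 s, if anything falls off the work surface, if the arm or the gripper's body presses on something with over 40 N, if the wrist force passes 120 N, or if a joint passes its speed limit or range.

## Robot

A 7-joint arm with a two-finger parallel gripper is mounted at the origin on the work surface. World frame = base frame: x ahead of the robot, y to its left, z up, the work surface at z = 0. Lengths are in m, angles in rad, forces in N, time in s.
With the tool pointing down it reaches from about 0.425 to 1.025 m from the base axis. Payload 9.4 kg.
Tool frame: the origin (TCP) lies midway between the tips of the shut fingers; the grasp point (between the pads) lies 19 mm behind it (tcp_to_grasp is the distance from the TCP to the grasp point, in m); z points along the fingers, y is the line along which they close (so a half turn about z gives the same grasp; the last joint's range is limited). The gripper opens to 93 mm and grips with 3 to 60 N. Pads are 15 mm wide; open, the fingers measure 128 mm over their backs; the gripper's body (75 mm by 188 mm) begins 65 mm behind the grasp point.
Start: joints at [-1.315, 0.599, -0.003, 1.599, 0.002, 0.943, -0.08], TCP at [0.237, 0.685, 0.219] pointing down, gripper open.
Joint ranges: [-2.57, 2.57], [-0.35, 1.97], [-1.29, 1.29], [0.11, 2.56], [-1.05, 4.19], [0.11, 1.86], [-2.63, 2.63]. Speed limits (rad/s): [2.22, 2.22, 3.01, 3.01, 3.14, 3.14, 3.14].

## Interface

Orientations are given as [roll, pitch, yaw] about the fixed x, y, z axes, in that order (R = Rz(yaw) Ry(pitch) Rx(roll)).
In Python, from cell import * gives the robot as it stands.
- The arm moves only by the tool send_rows, never from a script. Its argument "increments" is a list of rows, each an object with "linear": the shift along the tool's x, y, z in mm, a list of three; "yaw": the turn about the tool's z in degrees; "claw": the finger opening in mm, from 0 to 93. In form: [{"linear": [tx, ty, tz], "yaw": yaw, "claw": claw}, ...]. A call has 1 to 5 rows; each row shifts and turns the commanded pose from where the row before left it, along the tool's axes as they then stand; what a row does not reach is not made up. A row lasts 1/8 s, in which the tool goes at most 62.5 mm and 10.7 degrees, less where a joint would pass 70% of its speed; a pose out of reach is approached as far as the arm can. A call is refused whole if a number of a shift passes 62.5 or a number of a turn 10.7, either way. A call with a gripper value outside its range is refused whole. The fingers move at their own pace and stop on an object; the grip force is fixed at half the most. Time passes only in rows, so rows that do not move let the fingers close. It gives the time, the measured TCP pose, the force, the opening and the grip force at its end, in the units of the state.
- read_state(): the state, without advancing time (a new reading comes with each control period).
- grab_frame(name): name is "scene" or "top" or "wrist"; returns a dict with "pixels" (420x560x3 uint8, red, green, blue), "fx", "fy", "cx", "cy" (pixels), "world_from_camera" (4x4, takes a point from camera to world coordinates); the wrist camera has in their place "tool_from_camera" (4x4, takes a point from camera to tool coordinates, whose origin is the TCP and whose axes are the flange's). Camera axes: x right, y up, looking along -z (the intrinsics and any distortion apply to the point x, -y, -z); pixel columns grow to the right and rows downward; lengths in m; the calibration is good to about 2 mm. The wrist camera is an equidistant fisheye: a pixel r from the principal point sees the ray r / f radians off the axis. A picture is of the moment at which its call begins: read the wrist's pose just before it. There is no depth.
- job_done(): hands the job in; it is judged then, once.
The state is a dict: "time_s": time; "joint_pos": joint angles; "qvel": joint speeds; "joint_efforts": joint torques, N m; "eef_pos": TCP position; "ee_rot": TCP orientation; "ft_force": force on the tool from outside, world axes, zero at the start; "wrist_torque": the same for the moment, N m; "width": opening from 0.0 (shut) to 1.0 (fully open); "grasp_force": force on a finger pad.
Only numpy, scipy, OpenCV 4.12 (cv2) and the standard library are available. Lean on these libraries where they do the work, as an engineer would, in place of code of your own. Each camera call takes 0.05 s, during which the arm holds its last target. There are 200 camera calls.

## Working session

There is one attempt and no reset: what is moved stays moved. The work goes in short steps, Python scripts to look and compute and a tool call to move; the robot and the scene stay as the last step left them, time stands still between calls to the robot, and variables do not carry over. Pictures are saved under pics/ and viewed, at most 10 in all, crops included, and the job is handed in when it is done.

Besides the shell and the picture viewer there is one more tool, called after "Request:" as a command line: name --argument value ..., lists and objects as JSON in quotes. send_rows: Moves the arm, as the interface text tells. Its arguments: {"type":"object","properties":{"increments":{"type":"array"}},"required":["increments"]}

```bash
ls; mkdir -p pics; python3 - <<'E'
from cell import *
import cv2,json
import numpy as np
s=read_state();print({k:np.round(v,3).tolist() for k,v in s.items()})
for n in("scene","top"):
    f=grab_frame(n);cv2.imwrite(f"pics/{n}0.png",f["pixels"][:,:,::-1])
    np.savez(f"pics/{n}0.npz",**f)
    print(n,f["fx"],f["cx"],f["cy"],np.round(f["world_from_camera"],3).tolist(),f.keys())
E
```

```text
pics
{'time_s': 0.0, 'joint_pos': [-1.315, 0.6, -0.003, 1.6, 0.002, 0.943, -0.08], 'qvel': [0.001, -0.0, 0.001, 0.001, -0.0, 0.0, 0.0], 'joint_efforts': [0.0, -76.508, 1.497, -25.235, -0.052, 0.017, 0.0], 'eef_pos': [0.237, 0.685, 0.218], 'ee_rot': [-3.14, 0.0, 2.809], 'ft_force': [0.025, 0.007, 0.345], 'wrist_torque': [-0.016, -0.008, 0.037], 'grasp_force': 0.0, 'width': 0.998}
scene 381.2358447578278 281.8354469905946 211.30339172117323 [[0.462, -0.563, 0.686, 1.227], [0.887, 0.273, -0.373, -0.344], [0.023, 0.78, 0.625, 0.784], [0.0, 0.0, 0.0, 1.0]] dict_keys(['pixels', 'fx', 'fy', 'cx', 'cy', 'world_from_camera'])
top 521.417069064403 282.39662996055785 217.2632833181546 [[-0.006, 0.984, -0.18, 0.245], [-1.0, -0.01, -0.019, 0.065], [-0.021, 0.18, 0.984, 1.235], [0.0, 0.0, 0.0, 1.0]] dict_keys(['pixels', 'fx', 'fy', 'cx', 'cy', 'world_from_camera'])
```

View pics/scene0.png

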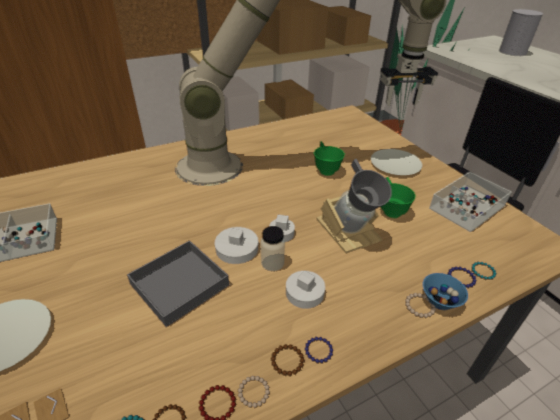

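View pics/top0.png

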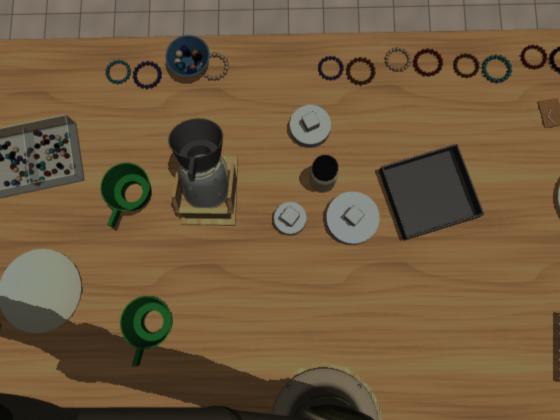

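The scene view shows the grey funnel at (368,190) in the leaning jar, with green look-alikes at (328,160) and (397,200). The lids are at (237,245), (282,228) and (305,289), and the tray is at (178,280). In the top view the grey funnel is at (197,147), with green ones at (126,190) and (147,322). The lids there are at (311,124), about 41 px and so mid, (290,218), about 33 px and so small, and (353,217), about 53 px and so large. The black-lidded stock jar is at (323,172) and the tray at (430,192).

```bash
cat > h.py <<'E'
import numpy as np,cv2
def ray(f,uv):
    uv=np.atleast_2d(uv).astype(float);W=f["world_from_camera"]
    d=np.c_[(uv[:,0]-f["cx"])/f["fx"],-(uv[:,1]-f["cy"])/f["fy"],-np.ones(len(uv))]
    return W[:3,3],d@W[:3,:3].T
def onz(f,uv,z):
    o,d=ray(f,uv);return o+d*((z-o[2])/d[:,2])[:,None]
def proj(f,P):
    W=f["world_from_camera"];c=(np.atleast_2d(P)-W[:3,3])@W[:3,:3]
    return np.c_[f["cx"]+f["fx"]*c[:,0]/-c[:,2],f["cy"]-f["fy"]*c[:,1]/-c[:,2]]
def tri(f,a,g,b):
    o,d=ray(f,a);p,e=ray(g,b);d=d[0]/np.linalg.norm(d);e=e[0]/np.linalg.norm(e)
    A=np.eye(3)-np.outer(d,d);B=np.eye(3)-np.outer(e,e)
    x=np.linalg.solve(A+B,A@o+B@p);return x,np.linalg.norm(A@(x-o))+np.linalg.norm(B@(x-p))
def ell(m):
    c=max(cv2.findContours(m.astype(np.uint8),0,1)[0],key=cv2.contourArea)
    return cv2.fitEllipse(cv2.convexHull(c)),c
E
python3 - <<'E'
from h import *
T=dict(np.load("pics/top0.npz"));S=dict(np.load("pics/scene0.npz"))
hsv=cv2.cvtColor(T["pixels"],cv2.COLOR_RGB2HSV)
def cm(m,box):
    o=np.zeros(m.shape,np.uint8);x0,y0,x1,y1=box;o[y0:y1,x0:x1]=m[y0:y1,x0:x1];return o
lo=(hsv[...,1]<70)&(hsv[...,2]>90)
for n,b in dict(mid=(285,98,336,150),small=(268,198,310,240),large=(322,188,384,248)).items():
    e,c=ell(cm(lo,b));p=onz(T,e[0],.03)[0]
    print(n,np.round(e,1) if 0 else e,p.round(4),'dia',np.mean(e[1])/T["fx"]*np.linalg.norm(T["world_from_camera"][:3,3]-p))
# tray
e,c=ell(cm(hsv[...,2]<85,(370,140,490,245)))
r=cv2.minAreaRect(c);bp=cv2.approxPolyDP(cv2.convexHull(c),6,True)[:,0]
print('tray',bp.tolist(),onz(T,bp,.04).round(3).tolist())
# cradle base
m=cm((hsv[...,0]>15)&(hsv[...,0]<35)&(hsv[...,2]>150)&(hsv[...,1]>60),(165,140,250,235))
a=cv2.resize(T["pixels"][85:240,150:345],None,fx=4,fy=4,interpolation=2)
cv2.imwrite("pics/cropT.png",a[:600,:780,::-1])
a=cv2.resize(S["pixels"][150:262,300:420],None,fx=5,fy=5,interpolation=2)
cv2.imwrite("pics/cropS.png",a[:,:,::-1])
E
```

```text
mid ((310.0228576660156, 123.94981384277344), (39.08900833129883, 41.12540054321289), 95.07263946533203) [0.6951 0.02   0.03  ] dia 0.0989841947165948
small ((289.78790283203125, 217.31976318359375), (31.523958206176758, 32.44542694091797), 88.83356475830078) [0.4653 0.0711 0.03  ] dia 0.07513260406955788
large ((352.64630126953125, 217.01675415039062), (51.742374420166016, 53.302154541015625), 118.13636779785156) [ 0.4646 -0.0762  0.03  ] dia 0.12417494039195205
tray [[456, 144], [483, 214], [400, 240], [375, 170]] [[0.636, -0.325, 0.04], [0.467, -0.376, 0.04], [0.408, -0.182, 0.04], [0.575, -0.131, 0.04]]
```

View pics/cropT.png

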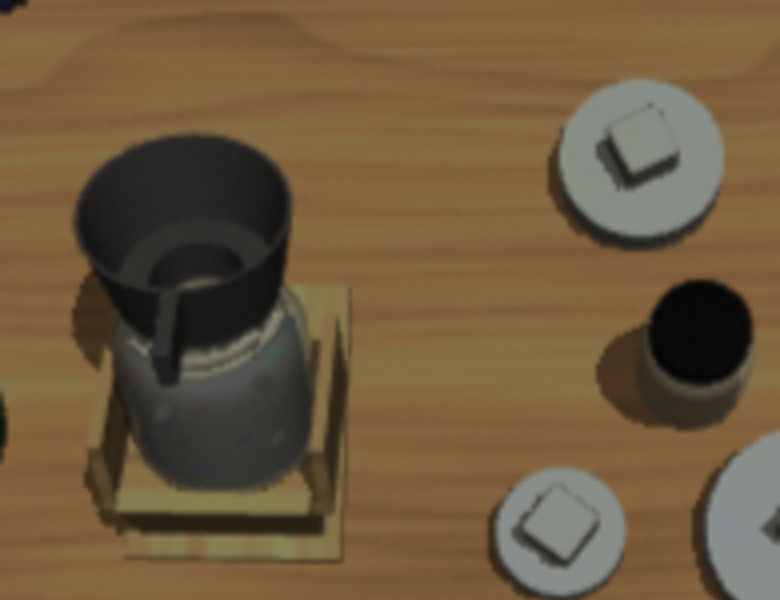

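View pics/cropS.png

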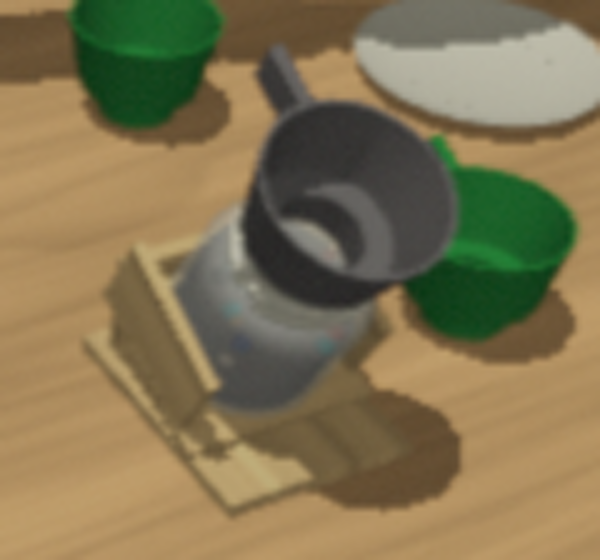

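The crops confirm the choices: the grey funnel's tab points to the robot, ending at about (170,378) in the top crop. The mid lid's knob top is centred at (643,143), and the cradle's near edge runs (125,558)–(340,562).

```bash
cat > m.py <<'E'
from h import *
from scipy.optimize import least_squares
T=dict(np.load("pics/top0.npz"));S=dict(np.load("pics/scene0.npz"))
ct=lambda p:np.array([150,85])+(np.array(p)+.5)/4-.5
cs=lambda p:np.array([300,150])+(np.array(p)+.5)/5-.5
b=onz(T,ct([(125,558),(340,562),(350,288)]),.012);print('base',b.round(4).tolist(),'yaw',np.arctan2(b[2,1]-b[1,1],b[2,0]-b[1,0]), np.arctan2(b[1,0]-b[0,0],-(b[1,1]-b[0,1])))
RT=ct([(75,222),(85,185),(115,155),(155,139),(195,135),(240,143),(275,168),(291,205),(284,240),(250,275),(215,288),(145,288),(105,265)])
RS=cs([(262,165),(285,122),(325,103),(370,105),(415,130),(447,170),(456,215),(440,258),(400,282),(350,275),(300,240),(270,205)])
t=np.radians(25)
def ax(yaw):return np.array([np.sin(t)*np.cos(yaw),np.sin(t)*np.sin(yaw),np.cos(t)])
def res(v,free=False):
    a=ax(v[3]);c=v[:3];r=[]
    for f,p in((T,RT),(S,RS)):
        o,d=ray(f,p);q=o+d*(((c-o)@a)/(d@a))[:,None]
        r.append(np.linalg.norm(q-c,axis=1)-.057)
    return np.concatenate(r)
s=least_squares(res,[.65,.25,.2,0]);a=ax(s.x[3]);m=s.x[:3]-.055*a
print('ring',s.x.round(4),'mouth',m.round(4),'expect z .154; rms',np.sqrt(np.mean(s.fun**2)))
print('cradle',(m-.17*a).round(4))
k=onz(T,ct([(605,138),(652,108),(680,150),(632,178)]),.062);print('knob',k.round(4).tolist(),k.mean(0),[np.degrees(np.arctan2(*(k[j]-k[i])[1::-1])) for i,j in((0,1),(1,2),(3,2),(0,3))])
x,e=tri(T,ct((170,380)),S,cs((272,50)));R=np.c_[np.cross([-np.sin(s.x[3]),np.cos(s.x[3]),0],a),[-np.sin(s.x[3]),np.cos(s.x[3]),0],a]
print('tabtip',x.round(4),e,'in funnel',((x-m)@R).round(4),'tab mid world',(m+R@[-.078,0,.041]).round(4))
tr=onz(T,[[456,144],[483,214],[400,240],[375,170]],.04);print('tray',tr.mean(0))
print(R.round(3).tolist())
E
python3 m.py
```

```text
base [[0.4546, 0.3315, 0.012], [0.451, 0.2028, 0.012], [0.6205, 0.1984, 0.012]] yaw -0.02574286364978342 -0.028439645786803986
ring [ 0.6045  0.2652  0.2035 -0.0008] mouth [0.5812 0.2653 0.1537] expect z .154; rms 0.002042703247717631
cradle [ 5.094e-01  2.653e-01 -4.000e-04]
knob [[0.6954, 0.0426, 0.062], [0.7138, 0.0145, 0.062], [0.6873, -0.0015, 0.062], [0.6704, 0.027, 0.062]] [0.69172114 0.02066739 0.062     ] [np.float64(-56.86906065218557), np.float64(-148.66542804402144), np.float64(-59.32175874424019), np.float64(-148.08930431091343)]
tabtip [0.5082 0.2669 0.2353] 0.008834952921821227 in funnel [-0.1007  0.0015  0.0431] tab mid world [0.5278 0.2653 0.2238]
tray [ 0.52155613 -0.25355128  0.04      ]
[[0.906, 0.001, 0.423], [-0.001, 1.0, -0.0], [-0.423, 0.0, 0.906]]
```

Request:
send_rows --increments '[{"linear":[0,0,0],"yaw":10,"claw":93},{"linear":[0,0,-20],"yaw":0,"claw":60}]'

```text
time_s: 0.35
eef_pos: [0.2363, 0.6842, 0.2367]
ee_rot: [-3.138, 0.001, 2.632]
ft_force: [0.5, -0.6, 0.2]
width: 0.937
grasp_force: 0.0
```

Request:
send_rows --increments '[{"linear":[0,0,-22],"yaw":-9.2,"claw":40},{"linear":[0,0,-22],"yaw":-9.2,"claw":40},{"linear":[0,0,-22],"yaw":-9.2,"claw":40},{"linear":[-30,-41,0],"yaw":0,"claw":40},{"linear":[-30,-41,0],"yaw":0,"claw":40}]'

```text
time_s: 0.98
eef_pos: [0.2951, 0.6007, 0.3042]
ee_rot: [-3.141, -0.0, 3.117]
ft_force: [0.7, 0.1, 0.0]
width: 0.444
grasp_force: 0.0
```

Request:
send_rows --increments '[{"linear":[-30,-41,0],"yaw":0,"claw":40},{"linear":[-30,-41,0],"yaw":0,"claw":40},{"linear":[-30,-41,0],"yaw":0,"claw":40},{"linear":[-30,-41,0],"yaw":0,"claw":40},{"linear":[-30,-41,0],"yaw":0,"claw":40}]'

```text
time_s: 1.6
eef_pos: [0.4401, 0.3913, 0.3044]
ee_rot: [-3.141, -0.0, 3.116]
ft_force: [0.2, -0.8, -0.7]
width: 0.431
grasp_force: 0.0
```

Request:
send_rows --increments '[{"linear":[-30,-41,0],"yaw":0,"claw":40},{"linear":[-30,-41,0],"yaw":0,"claw":40},{"linear":[-15,-20,0],"yaw":0,"claw":40},{"linear":[0,0,0],"yaw":0,"claw":40}]'

```text
time_s: 2.1
eef_pos: [0.5128, 0.2869, 0.3044]
ee_rot: [-3.141, -0.0, 3.112]
ft_force: [0.2, 1.1, 0.7]
width: 0.431
grasp_force: 0.0
```

Request:
send_rows --increments '[{"linear":[-13,-21,0],"yaw":0,"claw":40},{"linear":[0,0,35],"yaw":0,"claw":40},{"linear":[0,0,35],"yaw":0,"claw":40},{"linear":[0,0,28],"yaw":0,"claw":40},{"linear":[0,0,0],"yaw":0,"claw":40}]'

```text
time_s: 2.72
eef_pos: [0.5223, 0.2686, 0.2048]
ee_rot: [-3.14, -0.004, 3.118]
ft_force: [-0.1, -0.2, 0.7]
width: 0.429
grasp_force: 0.0
```

Request:
send_rows --increments '[{"linear":[0,0,0],"yaw":0,"claw":0},{"linear":[0,0,0],"yaw":0,"claw":0},{"linear":[0,0,0],"yaw":0,"claw":0},{"linear":[0,0,0],"yaw":0,"claw":0}]'

```text
time_s: 3.22
eef_pos: [0.5246, 0.2679, 0.2073]
ee_rot: [3.141, 0.001, 3.116]
ft_force: [0.0, 0.6, 3.4]
width: 0.107
grasp_force: 30.0
```

Request:
send_rows --increments '[{"linear":[-6,0,-13],"yaw":0,"claw":0},{"linear":[-8,0,-18],"yaw":0,"claw":0},{"linear":[-8,0,-18],"yaw":0,"claw":0},{"linear":[-8,0,-18],"yaw":0,"claw":0},{"linear":[0,0,-28],"yaw":0,"claw":0}]'

```text
time_s: 3.85
eef_pos: [0.5548, 0.2664, 0.3025]
ee_rot: [-3.141, -0.001, 3.115]
ft_force: [0.1, -0.1, -1.5]
width: 0.108
grasp_force: 30.0
```

Request:
send_rows --increments '[{"linear":[4,-20,0],"yaw":0,"claw":0},{"linear":[4,-40,0],"yaw":0,"claw":0},{"linear":[4,-40,0],"yaw":0,"claw":0},{"linear":[4,-40,0],"yaw":0,"claw":0},{"linear":[4,-40,0],"yaw":0,"claw":0}]'

```text
time_s: 4.47
eef_pos: [0.5285, 0.0848, 0.3011]
ee_rot: [-3.141, -0.001, 3.115]
ft_force: [0.7, -0.4, -0.9]
width: 0.109
grasp_force: 30.0
```

Request:
send_rows --increments '[{"linear":[4,-40,0],"yaw":0,"claw":0},{"linear":[4,-40,0],"yaw":0,"claw":0},{"linear":[4,-40,0],"yaw":0,"claw":0},{"linear":[4,-40,0],"yaw":0,"claw":0},{"linear":[4,-40,0],"yaw":0,"claw":0}]'

```text
time_s: 5.1
eef_pos: [0.5029, -0.1141, 0.3012]
ee_rot: [-3.141, -0.001, 3.115]
ft_force: [0.5, 0.6, 0.4]
width: 0.109
grasp_force: 30.0
```

Request:
send_rows --increments '[{"linear":[4,-40,0],"yaw":0,"claw":0},{"linear":[4,-40,0],"yaw":0,"claw":0},{"linear":[4,-40,0],"yaw":0,"claw":0},{"linear":[2,-20,0],"yaw":0,"claw":0},{"linear":[0,0,0],"yaw":0,"claw":0}]'

```text
time_s: 5.72
eef_pos: [0.4851, -0.2535, 0.3011]
ee_rot: [-3.141, -0.001, 3.112]
ft_force: [-0.1, 1.0, -1.4]
width: 0.1
grasp_force: 30.0
```

```bash
python3 - <<'E'
from cell import *
import cv2,numpy as np
s=read_state();print(s["eef_pos"],s["ee_rot"],s["joint_pos"],s["width"])
f=grab_frame("scene");np.savez("pics/s1.npz",**f);g=grab_frame("top");np.savez("pics/t1.npz",**g)
cv2.imwrite("pics/st1.png",cv2.resize(np.hstack([f["pixels"],g["pixels"]])[60:360],(800,214))[:,:,::-1])
a=np.hstack([f["pixels"][120:380,60:420],g["pixels"][60:320,160:540]]);cv2.imwrite("pics/st1.png",a[:,:,::-1])
E
```

```text
[ 0.48505703 -0.2534776   0.30107773] [-3.14136504e+00 -1.35640831e-03  3.11206962e+00] [ 0.23956706  0.29647531  0.18072395  1.91756675 -0.06445228  0.93427577
  1.99224579] 0.10034493873303262
```

View pics/st1.png

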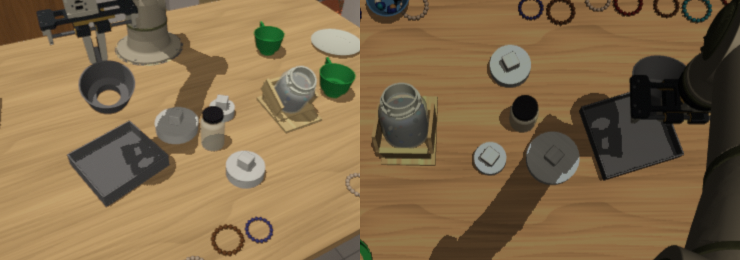

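The funnel hangs tilted in the grip at scene crop (108,85), still leaning about 25°, and the jar mouth is clear at (300,75). I'll lower it and pivot it upright on the tray floor.

Request:
send_rows --increments '[{"linear":[0,0,45],"yaw":0,"claw":0},{"linear":[0,0,55],"yaw":0,"claw":0},{"linear":[0,0,55],"yaw":0,"claw":0},{"linear":[0,0,40],"yaw":0,"claw":0},{"linear":[0,0,12],"yaw":0,"claw":0}]'

```text
time_s: 6.45
eef_pos: [0.486, -0.2497, 0.0926]
ee_rot: [3.14, -0.004, 3.118]
ft_force: [-0.4, 0.3, 1.9]
width: 0.105
grasp_force: 30.0
```

Request:
send_rows --increments '[{"linear":[0,0,3],"yaw":0,"claw":0},{"linear":[9,0,6.5],"yaw":0,"claw":0},{"linear":[0,0,0],"yaw":0,"claw":0}]'

```text
time_s: 6.82
eef_pos: [0.4785, -0.251, 0.0864]
ee_rot: [-3.141, 0.002, 3.116]
ft_force: [-0.8, 1.8, 2.1]
width: 0.107
grasp_force: 30.0
```

Request:
send_rows --increments '[{"linear":[8,0,7.5],"yaw":0,"claw":0},{"linear":[8,0,8],"yaw":0,"claw":0},{"linear":[7,0,9],"yaw":0,"claw":0},{"linear":[6,0,9],"yaw":0,"claw":0},{"linear":[0,0,0],"yaw":0,"claw":0}]'

```text
time_s: 7.45
eef_pos: [0.4486, -0.2505, 0.0515]
ee_rot: [3.141, -0.001, 3.116]
ft_force: [-0.6, -0.1, 0.1]
width: 0.103
grasp_force: 30.0
```

```bash
python3 - <<'E'
from cell import *
import cv2,numpy as np
f=grab_frame("scene");g=grab_frame("top")
a=np.hstack([f["pixels"][160:360,60:300],g["pixels"][100:300,340:540]]);cv2.imwrite("pics/st2.png",cv2.resize(a,None,fx=1.7,fy=1.7)[:,:,::-1])
E
```

```text
(no output)
```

View pics/st2.png

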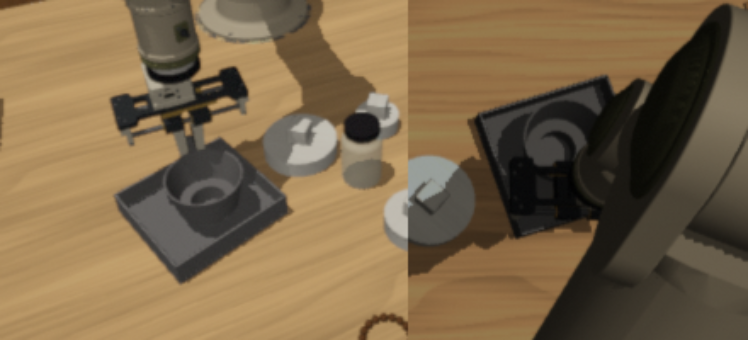

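The funnel stands upright in the tray on its spout, at (205,185). I'll let go and lift.

Request:
send_rows --increments '[{"linear":[0,0,0],"yaw":0,"claw":30},{"linear":[0,0,0],"yaw":0,"claw":30},{"linear":[0,0,-30],"yaw":0,"claw":30},{"linear":[0,0,-50],"yaw":0,"claw":30},{"linear":[0,0,-60],"yaw":0,"claw":60}]'

```text
time_s: 8.18
eef_pos: [0.4486, -0.2502, 0.1927]
ee_rot: [3.141, -0.002, 3.116]
ft_force: [2.5, -0.4, -1.1]
width: 0.386
grasp_force: 0.0
```

Request:
send_rows --increments '[{"linear":[40,0,-40],"yaw":0,"claw":60},{"linear":[50,0,0],"yaw":0,"claw":60},{"linear":[40,0,0],"yaw":0,"claw":60},{"linear":[20,0,0],"yaw":0,"claw":60},{"linear":[20,0,0],"yaw":0,"claw":60}]'

```text
time_s: 8.8
eef_pos: [0.2791, -0.2464, 0.2318]
ee_rot: [-3.141, 0.001, 3.116]
ft_force: [-0.8, -0.5, -1.1]
width: 0.648
grasp_force: 0.0
```

```bash
python3 -c "
from cell import *
s=read_state();print(s['eef_pos'],s['ee_rot'],s['joint_pos'])"
```

```text
[ 0.27905183 -0.24642502  0.23183774] [-3.14108798e+00  9.24013456e-04  3.11637233e+00] [ 0.39285273  0.15254817  0.206082    2.34510287 -0.05175105  0.64671465
  2.18346487]
```

Request:
send_rows --increments '[{"linear":[30,0,0],"yaw":0,"claw":60},{"linear":[30,0,0],"yaw":0,"claw":60},{"linear":[20,0,0],"yaw":0,"claw":60},{"linear":[20,0,0],"yaw":0,"claw":60},{"linear":[0,0,0],"yaw":0,"claw":60}]'

```text
time_s: 9.43
eef_pos: [0.1783, -0.2436, 0.2317]
ee_rot: [3.141, 0.0, 3.115]
ft_force: [-0.0, 0.5, 0.4]
width: 0.645
grasp_force: 0.0
```

```bash
python3 -c "
from cell import *
s=read_state();print(s['eef_pos'],s['ee_rot'],s['joint_pos'])"
```

```text
[ 0.17828724 -0.24358878  0.23167087] [3.14149157e+00 1.04199315e-04 3.11468019e+00] [ 0.50234306  0.05034814  0.26454793  2.46967792 -0.02278971  0.62342961
  2.32895853]
```

Request:
send_rows --increments '[{"linear":[25,10,0],"yaw":0,"claw":60},{"linear":[25,10,0],"yaw":0,"claw":60},{"linear":[25,10,0],"yaw":0,"claw":60},{"linear":[0,0,0],"yaw":0,"claw":60}]'

```text
time_s: 9.93
eef_pos: [0.116, -0.2179, 0.232]
ee_rot: [3.141, 0.002, 3.112]
ft_force: [0.3, -0.9, 0.4]
width: 0.645
grasp_force: 0.0
```

```bash
python3 -c "
from cell import *
s=read_state();print(s['eef_pos'],s['ee_rot'],s['joint_pos'])"
```

```text
[ 0.11601366 -0.21789922  0.23195605] [3.14116855e+00 1.69303517e-03 3.11244015e+00] [ 0.73799898 -0.03422463  0.11046466  2.55105607  0.00384496  0.62371019
  2.38692519]
```

Request:
send_rows --increments '[{"linear":[20,10,0],"yaw":0,"claw":60},{"linear":[20,10,0],"yaw":0,"claw":60},{"linear":[0,0,0],"yaw":0,"claw":60}]'

```text
time_s: 10.3
eef_pos: [0.0993, -0.2111, 0.2326]
ee_rot: [3.141, 0.004, 3.112]
ft_force: [1.3, -0.4, -0.2]
width: 0.645
grasp_force: 0.0
```

The interface keeps the tool vertical even at the reach limit. So the lid will be swung to the jar's lean inside the pads, as the funnel was. Next I go above the mid lid.

Request:
send_rows --increments '[{"linear":[-20,8,0],"yaw":0,"claw":60},{"linear":[-35,15,0],"yaw":0,"claw":60},{"linear":[-48,20.5,0],"yaw":0,"claw":60},{"linear":[-48,20.5,0],"yaw":0,"claw":60},{"linear":[-48,20.5,0],"yaw":0,"claw":60}]'

```text
time_s: 10.92
eef_pos: [0.3037, -0.1292, 0.2333]
ee_rot: [3.141, 0.004, 3.118]
ft_force: [0.1, -1.2, -0.7]
width: 0.648
grasp_force: 0.0
```

Request:
send_rows --increments '[{"linear":[-48,20.5,0],"yaw":0,"claw":60},{"linear":[-48,20.5,0],"yaw":0,"claw":60},{"linear":[-48,20.5,0],"yaw":0,"claw":60},{"linear":[-48,20.5,0],"yaw":0,"claw":60},{"linear":[-48,20.5,0],"yaw":0,"claw":60}]'

```text
time_s: 11.55
eef_pos: [0.5458, -0.0315, 0.2332]
ee_rot: [-3.14, 0.003, 3.119]
ft_force: [0.1, -0.1, 0.3]
width: 0.647
grasp_force: 0.0
```

Request:
send_rows --increments '[{"linear":[-48,20.5,0],"yaw":0,"claw":60},{"linear":[-48,20.5,0],"yaw":0,"claw":60},{"linear":[-48,20.5,0],"yaw":0,"claw":60},{"linear":[0,0,0],"yaw":-8.4,"claw":60},{"linear":[0,0,0],"yaw":-8.4,"claw":60}]'

```text
time_s: 12.18
eef_pos: [0.6897, 0.0273, 0.2327]
ee_rot: [-3.139, 0.001, -2.865]
ft_force: [0.2, -0.0, -0.3]
width: 0.643
grasp_force: 0.0
```

Request:
send_rows --increments '[{"linear":[0,0,0],"yaw":-8.4,"claw":60},{"linear":[0,0,0],"yaw":-8.4,"claw":60},{"linear":[0,0,0],"yaw":0,"claw":60}]'

```text
time_s: 12.55
eef_pos: [0.6891, 0.0261, 0.2331]
ee_rot: [-3.139, 0.001, -2.579]
ft_force: [0.0, 0.1, -0.1]
width: 0.642
grasp_force: 0.0
```

```bash
python3 - <<'E'
from cell import *
import cv2,numpy as np
s=read_state();f=grab_frame("wrist");print(s["eef_pos"],s["ee_rot"],s["joint_pos"][6],f["fx"],f["cx"],f["cy"],np.round(f["tool_from_camera"],3).tolist())
np.savez("pics/w1.npz",eef=s["eef_pos"],rot=s["ee_rot"],**f)
cv2.imwrite("pics/w1.png",f["pixels"][:,:,::-1])
E
```

```text
[0.68910572 0.02610789 0.23313603] [-3.13942411e+00  1.16811569e-03 -2.57888637e+00] 1.6166692445413615 325.19226210127806 278.19973528230645 208.07657528988338 [[-0.001, 0.96, 0.28, 0.078], [1.0, 0.001, 0.0, 0.001], [0.0, 0.28, -0.96, -0.166], [0.0, 0.0, 0.0, 1.0]]
```

View pics/w1.png

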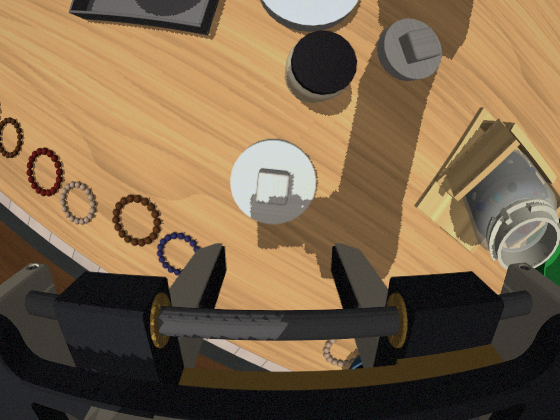

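The wrist view shows the mid lid at (273,181), with its knob top at about (274,187) square to the fingers. The open jar mouth is at (523,238).

```bash
cat >> h.py <<'E'
from scipy.spatial.transform import Rotation as Ro
def wray(f,uv):
    uv=np.atleast_2d(uv).astype(float);x=(uv[:,0]-f["cx"])/f["fx"];y=(uv[:,1]-f["cy"])/f["fy"];r=np.hypot(x,y)+1e-12
    d=np.c_[np.sin(r)*x/r,-np.sin(r)*y/r,-np.cos(r)]
    W=np.eye(4);W[:3,:3]=Ro.from_euler('xyz',f["rot"]).as_matrix();W[:3,3]=f["eef"];W=W@f["tool_from_camera"]
    return W[:3,3],d@W[:3,:3].T
def wz(f,uv,z):
    o,d=wray(f,uv);return o+d*((z-o[2])/d[:,2])[:,None]
E
python3 - <<'E'
from h import *
f=dict(np.load("pics/w1.npz"))
hsv=cv2.cvtColor(f["pixels"],cv2.COLOR_RGB2HSV)
m=((hsv[...,1]<60)&(hsv[...,2]>60)).astype(np.uint8);o=np.zeros_like(m);o[130:190,222:325]=m[130:190,222:325]
c=max(cv2.findContours(o,0,1)[0],key=cv2.contourArea)[:,0];c=c[(c[:,1]<188)]
P=wz(f,c,.03)[:,:2]
from scipy.optimize import least_squares
s=least_squares(lambda v:np.hypot(*(P-v[:2]).T)-v[2],[.69,.02,.05],loss='soft_l1',f_scale=.001);print(s.x)
k=wz(f,[(260,171),(289,169),(289,194),(258,196)],.062);print(k.mean(0))
R=Ro.from_euler('xyz',f["rot"]).as_matrix()
for q in(np.r_[s.x[:2],.037],np.r_[k.mean(0)[:2],.037]):print('tool delta',(R.T@(q-f["eef"])*1000).round(1))
E
```

```text
[0.69101366 0.01957175 0.04935906]
[0.68487637 0.0181658  0.062     ]
tool delta [  2.1  -6.1 196.1]
tool delta [  8.   -4.  196.1]
```

Request:
send_rows --increments '[{"linear":[1,-6.5,35],"yaw":0,"claw":60},{"linear":[0,0,55],"yaw":0,"claw":60},{"linear":[0,0,55],"yaw":0,"claw":60},{"linear":[0,0,40],"yaw":0,"claw":60},{"linear":[0,0,10],"yaw":0,"claw":60}]'

```text
time_s: 13.22
eef_pos: [0.6906, 0.0182, 0.0368]
ee_rot: [-3.141, -0.001, -2.582]
ft_force: [-0.5, 0.3, 1.0]
width: 0.644
grasp_force: 0.0
```

Request:
send_rows --increments '[{"linear":[0,0,0],"yaw":0,"claw":0},{"linear":[0,0,0],"yaw":0,"claw":0},{"linear":[0,0,0],"yaw":0,"claw":0},{"linear":[0,0,0],"yaw":0,"claw":0}]'

```text
time_s: 13.72
eef_pos: [0.6928, 0.0176, 0.0415]
ee_rot: [-3.139, 0.006, -2.581]
ft_force: [-0.8, 0.2, 7.1]
width: 0.371
grasp_force: 29.2
```

Request:
send_rows --increments '[{"linear":[0,0,-20],"yaw":0,"claw":0},{"linear":[0,0,-50],"yaw":0,"claw":0},{"linear":[0,0,-60],"yaw":0,"claw":0},{"linear":[0,0,-60],"yaw":0,"claw":0},{"linear":[0,0,-30],"yaw":0,"claw":0}]'

```text
time_s: 14.35
eef_pos: [0.6917, 0.0176, 0.2651]
ee_rot: [-3.138, 0.008, -2.581]
ft_force: [-0.1, 1.3, -0.9]
width: 0.373
grasp_force: 29.0
```

```bash
python3 - <<'E'
import numpy as np,cv2
a=[np.load("pics/%s1.npz"%n)["pixels"][y:y+60,x:x+60] for n,x,y in(("s",329,177),("t",172,130))]
w=np.load("pics/w1.npz")["pixels"][190:290,460:560]
r=lambda i,n:cv2.resize(i,(n,n),interpolation=cv2.INTER_CUBIC)
o=np.hstack([r(a[0],390),r(a[1],390)]);o=cv2.convertScaleAbs(o,alpha=1.3)
cv2.imwrite("pics/rim.png",o[:,:,::-1])
E
```

```text
(no output)
```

View pics/rim.png

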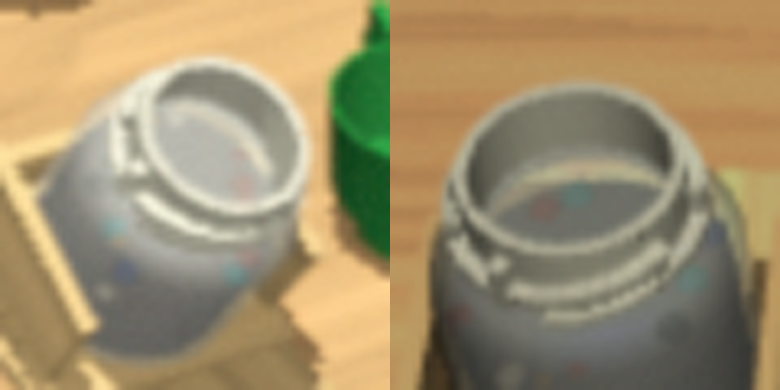

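The rim's outer ellipse is clear in both: the scene crop spans x 135–308, y 60–213, and the top crop x 458–693, y 82–250.

```bash
python3 - <<'E'
from h import *
from scipy.optimize import least_squares
T=dict(np.load("pics/t1.npz"));S=dict(np.load("pics/s1.npz"))
RS=np.array([329,177])+(np.array([(135,110),(160,70),(205,60),(260,75),(300,115),(308,160),(290,200),(245,213),(195,195),(155,160)])+.5)/6.5-.5
RT=np.array([172,130])+(np.array([(68,160),(90,115),(130,90),(190,82),(250,95),(290,125),(303,165),(285,205),(240,235),(185,250),(130,245),(85,210)])+.5)/6.5-.5
t=np.radians(25)
def res(v,yaw=None,z=None):
    yw=v[2];a=np.array([np.sin(t)*np.cos(yw),np.sin(t)*np.sin(yw),np.cos(t)]);c=np.r_[v[:2],v[3]];r=[]
    for f,p in((T,RT),(S,RS)):
        o,d=ray(f,p);q=o+d*(((c-o)@a)/(d@a))[:,None];r.append(np.linalg.norm(q-c,axis=1)-.0385)
    return np.concatenate(r)
s=least_squares(res,[.58,.265,0,.154]);print(s.x.round(4),np.std(s.fun))
E
```

```text
[ 0.5815  0.2636 -0.0489  0.1563] 0.0012214803844541127
```

Request:
send_rows --increments '[{"linear":[0,0,0],"yaw":8.4,"claw":0},{"linear":[0,0,0],"yaw":8.4,"claw":0},{"linear":[0,0,0],"yaw":8.4,"claw":0},{"linear":[0,0,0],"yaw":8.4,"claw":0},{"linear":[10,20,0],"yaw":0,"claw":0}]'

```text
time_s: 14.98
eef_pos: [0.6815, 0.0364, 0.2607]
ee_rot: [-3.141, 0.004, 3.114]
ft_force: [0.3, 1.2, -1.3]
width: 0.37
grasp_force: 29.0
```

Request:
send_rows --increments '[{"linear":[20,41,0],"yaw":0,"claw":0},{"linear":[20,41,0],"yaw":0,"claw":0},{"linear":[20,41,0],"yaw":0,"claw":0},{"linear":[20,41,0],"yaw":0,"claw":0},{"linear":[20,41,0],"yaw":0,"claw":0}]'

```text
time_s: 15.6
eef_pos: [0.5847, 0.2476, 0.2604]
ee_rot: [3.14, 0.004, 3.122]
ft_force: [-0.1, -0.2, -2.4]
width: 0.372
grasp_force: 29.0
```

Request:
send_rows --increments '[{"linear":[10,20,0],"yaw":0,"claw":0},{"linear":[0,0,0],"yaw":0,"claw":0}]'

```text
time_s: 15.85
eef_pos: [0.576, 0.2673, 0.2601]
ee_rot: [3.14, 0.004, 3.122]
ft_force: [-0.8, -0.1, -2.4]
width: 0.37
grasp_force: 29.0
```

```bash
python3 - <<'E'
from cell import *
import cv2,numpy as np
s=read_state();print(s["eef_pos"],s["ee_rot"],s["joint_pos"][6],s["ft_force"],s["wrist_torque"])
f=grab_frame("scene");np.savez("pics/s2.npz",**f);g=grab_frame("top");np.savez("pics/t2.npz",**g)
r=lambda i:cv2.resize(i,None,fx=3.3,fy=3.3,interpolation=cv2.INTER_CUBIC)
cv2.imwrite("pics/lid2.png",np.hstack([r(f["pixels"][110:260,290:410]),r(g["pixels"][90:240,145:265])])[:,:,::-1])
E
```

```text
[0.5759673  0.26730404 0.26013139] [3.14035135 0.00378663 3.12153698] 0.7189239940877751 [-0.8491213  -0.08487467 -2.37587768] [0.00883524 0.04098152 0.02846058]
```

View pics/lid2.png

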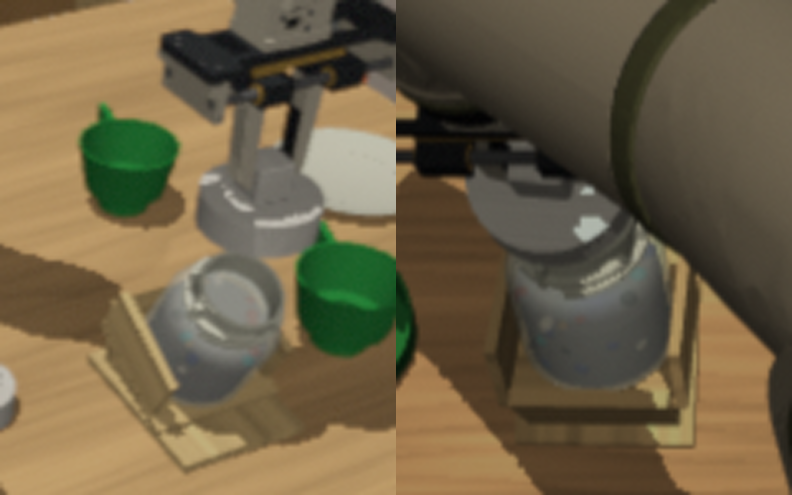

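The lid is held level above the mouth, with its top at crop (260,195) and nothing between. I'll nudge it into line and descend to contact.

Request:
send_rows --increments '[{"linear":[-2.5,-2.3,15],"yaw":0,"claw":0},{"linear":[0,0,18],"yaw":0,"claw":0},{"linear":[0,0,12],"yaw":0,"claw":0},{"linear":[0,0,3],"yaw":0,"claw":0},{"linear":[0,0,0],"yaw":0,"claw":0}]'

```text
time_s: 16.58
eef_pos: [0.5799, 0.2631, 0.2113]
ee_rot: [3.141, 0.003, 3.116]
ft_force: [-0.0, 0.1, -0.8]
width: 0.374
grasp_force: 29.0
```

Request:
send_rows --increments '[{"linear":[0,0,3],"yaw":0,"claw":0},{"linear":[0,0,0],"yaw":0,"claw":0}]'

```text
time_s: 16.82
eef_pos: [0.58, 0.263, 0.2087]
ee_rot: [3.141, 0.004, 3.116]
ft_force: [-0.3, 0.8, -2.3]
width: 0.371
grasp_force: 29.0
```

Request:
send_rows --increments '[{"linear":[0,0,3],"yaw":0,"claw":0},{"linear":[0,0,0],"yaw":0,"claw":0}]'

```text
time_s: 17.08
eef_pos: [0.5799, 0.2628, 0.2054]
ee_rot: [3.141, 0.003, 3.116]
ft_force: [0.1, 0.5, -1.7]
width: 0.372
grasp_force: 29.0
```

Request:
send_rows --increments '[{"linear":[1.5,1.5,2],"yaw":0,"claw":0},{"linear":[0,0,2],"yaw":0,"claw":0},{"linear":[0,0,0],"yaw":0,"claw":0}]'

```text
time_s: 17.45
eef_pos: [0.579, 0.2648, 0.2021]
ee_rot: [3.14, 0.005, 3.116]
ft_force: [0.4, 0.1, 2.5]
width: 0.374
grasp_force: 29.0
```

Request:
send_rows --increments '[{"linear":[0,0,2.5],"yaw":0,"claw":0},{"linear":[0,0,0],"yaw":0,"claw":0}]'

```text
time_s: 17.7
eef_pos: [0.5804, 0.266, 0.2007]
ee_rot: [3.138, 0.008, 3.116]
ft_force: [4.2, 1.4, 7.8]
width: 0.364
grasp_force: 29.8
```

Request:
send_rows --increments '[{"linear":[0,0,2.5],"yaw":0,"claw":0},{"linear":[0,0,0],"yaw":0,"claw":0}]'

```text
time_s: 17.95
eef_pos: [0.5818, 0.2663, 0.1989]
ee_rot: [3.136, 0.01, 3.115]
ft_force: [5.9, 1.2, 9.7]
width: 0.362
grasp_force: 30.0
```

Request:
send_rows --increments '[{"linear":[-4,0,4],"yaw":0,"claw":0},{"linear":[0,0,0],"yaw":0,"claw":0}]'

```text
time_s: 18.2
eef_pos: [0.5856, 0.2661, 0.1944]
ee_rot: [3.137, 0.009, 3.115]
ft_force: [6.0, 2.1, 7.1]
width: 0.364
grasp_force: 30.0
```

Request:
send_rows --increments '[{"linear":[-3.5,0,4.5],"yaw":0,"claw":0},{"linear":[0,0,0],"yaw":0,"claw":0}]'

```text
time_s: 18.45
eef_pos: [0.5888, 0.2661, 0.1897]
ee_rot: [3.137, 0.009, 3.115]
ft_force: [5.9, 2.8, 6.4]
width: 0.364
grasp_force: 30.0
```

Request:
send_rows --increments '[{"linear":[-3,0,5],"yaw":0,"claw":0},{"linear":[0,0,0],"yaw":0,"claw":0}]'

```text
time_s: 18.7
eef_pos: [0.5917, 0.266, 0.1845]
ee_rot: [3.137, 0.009, 3.115]
ft_force: [4.4, 3.3, 5.7]
width: 0.367
grasp_force: 30.0
```

Request:
send_rows --increments '[{"linear":[-3,0,4],"yaw":0,"claw":0},{"linear":[0,0,0],"yaw":0,"claw":0}]'

```text
time_s: 18.95
eef_pos: [0.5943, 0.2665, 0.181]
ee_rot: [3.137, 0.009, 3.116]
ft_force: [4.4, 4.0, 9.6]
width: 0.366
grasp_force: 30.0
```

```bash
python3 - <<'E'
from cell import *
import cv2,numpy as np
s=read_state();print(s["eef_pos"],s["ft_force"],s["wrist_torque"])
f=grab_frame("scene");g=grab_frame("wrist")
r=lambda i,k:cv2.resize(i,None,fx=k,fy=k,interpolation=cv2.INTER_CUBIC)
cv2.imwrite("pics/lid3.png",np.hstack([r(f["pixels"][130:255,310:410],4),r(g["pixels"][100:350,180:380],2)])[:,:,::-1])
E
```

```text
[0.59434331 0.26648118 0.18103093] [4.41680992 3.9645291  9.56677239] [ 0.70873201 -0.77872896 -0.07456796]
```

View pics/lid3.png

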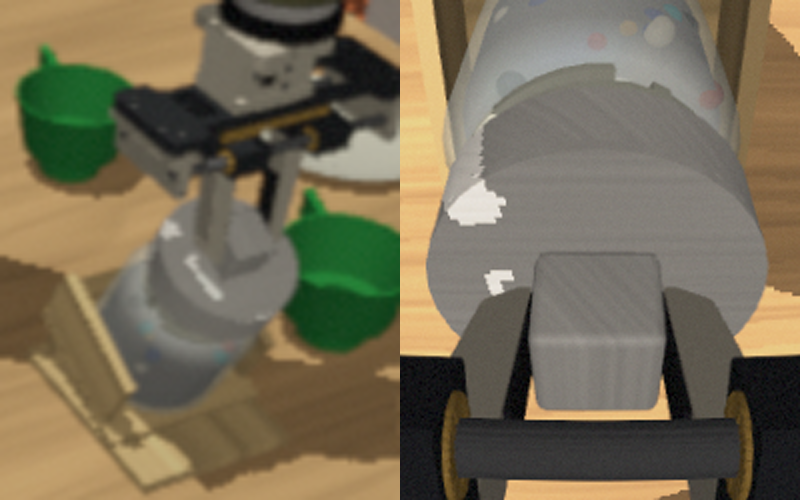

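The lid is on the neck, leaning with the jar in both views, and the knob (600,330) is square between the fingers. I'll let it settle, then use the fingers as a loose wrench for the backward turn.

Request:
send_rows --increments '[{"linear":[0,0,0],"yaw":0,"claw":44},{"linear":[0,0,0],"yaw":0,"claw":44},{"linear":[-2.5,-1.5,-7],"yaw":0,"claw":44},{"linear":[0,0,0],"yaw":0,"claw":37.5},{"linear":[0,0,0],"yaw":0,"claw":37.5}]'

```text
time_s: 19.68
eef_pos: [0.5948, 0.2628, 0.1863]
ee_rot: [3.14, 0.004, 3.116]
ft_force: [-0.4, 1.4, -0.1]
width: 0.405
grasp_force: 0.5
```

```bash
cat > st.py <<'E'
from cell import *
import numpy as np
s=read_state()
print("t",round(s["time_s"],2),"tcp",np.round(s["eef_pos"]*1000 if hasattr(s["eef_pos"],'shape') else np.array(s["eef_pos"])*1000,1),"yaw",np.degrees(s["ee_rot"][2]).round(1)%360,"rp",np.round(s["ee_rot"][:2],3),"F",np.round(s["ft_force"],1),"M",np.round(s["wrist_torque"],2),"w",round(s["width"]*93,1),s["grasp_force"],"q7",round(s["joint_pos"][6],2))
E
python3 st.py
```

```text
t 19.68 tcp [594.8 262.8 186.3] yaw 178.5 rp [3.14  0.004] F [-0.4  1.4 -0.1] M [ 0.16 -0.08 -0.03] w 37.6 0.4838205501437187 q7 0.68
```

Request:
send_rows --increments '[{"linear":[-1,1.5,0],"yaw":-6,"claw":37.5},{"linear":[0,0,0],"yaw":-7,"claw":37.5},{"linear":[0,0,0],"yaw":-7,"claw":37.5}]'

```text
time_s: 20.05
eef_pos: [0.5958, 0.2649, 0.1864]
ee_rot: [3.141, 0.005, -2.814]
ft_force: [0.4, 3.0, 2.3]
width: 0.406
grasp_force: 6.6
```

```bash
python3 st.py
```

```text
t 20.05 tcp [595.8 264.9 186.4] yaw 198.8 rp [3.141 0.005] F [0.4 3.  2.3] M [ 1.    0.03 -0.26] w 37.7 6.573466029949486 q7 0.97
```

Request:
send_rows --increments '[{"linear":[0,0,0],"yaw":-4,"claw":37.5},{"linear":[0,0,0],"yaw":-4,"claw":37.5}]'

```text
time_s: 20.3
eef_pos: [0.595, 0.2655, 0.1863]
ee_rot: [3.141, 0.004, -2.676]
ft_force: [-1.3, 3.5, -0.7]
width: 0.406
grasp_force: 7.7
```

```bash
python3 st.py
```

```text
t 20.3 tcp [595.  265.5 186.3] yaw 206.7 rp [3.141 0.004] F [-1.3  3.5 -0.7] M [ 1.12  0.5  -0.11] w 37.8 7.714942789898487 q7 1.08
```

Request:
send_rows --increments '[{"linear":[0,0,0],"yaw":-4,"claw":37.5},{"linear":[0,0,0],"yaw":-4,"claw":37.5}]'

```text
time_s: 20.55
eef_pos: [0.5945, 0.2658, 0.1861]
ee_rot: [3.141, 0.004, -2.536]
ft_force: [-1.7, 4.6, 0.0]
width: 0.409
grasp_force: 9.9
```

```bash
python3 st.py
```

```text
t 20.55 tcp [594.5 265.8 186.1] yaw 214.7 rp [3.141 0.004] F [-1.7  4.6  0. ] M [ 1.34  0.82 -0.22] w 38.0 9.916100876871496 q7 1.2
```

Request:
send_rows --increments '[{"linear":[0,0,0],"yaw":-5,"claw":39},{"linear":[0,0,0],"yaw":-5,"claw":39},{"linear":[0,0,0],"yaw":-4,"claw":39}]'

```text
time_s: 20.92
eef_pos: [0.5954, 0.2638, 0.1859]
ee_rot: [-3.139, 0.002, -2.292]
ft_force: [0.1, 1.0, 0.7]
width: 0.418
grasp_force: 3.9
```

```bash
python3 st.py
```

```text
t 20.93 tcp [595.4 263.8 185.9] yaw 228.7 rp [-3.139e+00  2.000e-03] F [0.1 1.  0.7] M [ 0.09  0.11 -0.2 ] w 38.9 3.948231960675912 q7 1.4
```

Request:
send_rows --increments '[{"linear":[0,0,0],"yaw":-5,"claw":39},{"linear":[0,0,0],"yaw":0,"claw":39}]'

```text
time_s: 21.18
eef_pos: [0.5956, 0.2638, 0.1861]
ee_rot: [-3.139, 0.002, -2.208]
ft_force: [0.4, -0.6, 2.0]
width: 0.421
grasp_force: 4.9
```

```bash
python3 st.py
```

```text
t 21.18 tcp [595.6 263.8 186.1] yaw 233.5 rp [-3.139e+00  2.000e-03] F [ 0.4 -0.6  2. ] M [-0.11  0.27 -0.12] w 39.2 4.8905635978234585 q7 1.47
```

Request:
send_rows --increments '[{"linear":[0,0,0],"yaw":2,"claw":50},{"linear":[0,0,-20],"yaw":0,"claw":50},{"linear":[0,0,-25],"yaw":10.5,"claw":50},{"linear":[0,0,0],"yaw":10.5,"claw":50},{"linear":[0,0,0],"yaw":10.5,"claw":50}]'

```text
time_s: 21.8
eef_pos: [0.5957, 0.2645, 0.233]
ee_rot: [-3.141, 0.006, -2.798]
ft_force: [0.2, 0.3, -0.9]
width: 0.538
grasp_force: 0.0
```

Request:
send_rows --increments '[{"linear":[0,0,0],"yaw":10.5,"claw":50},{"linear":[0,0,0],"yaw":10.5,"claw":50},{"linear":[0,0,0],"yaw":10.5,"claw":50},{"linear":[0,0,0],"yaw":10.5,"claw":50},{"linear":[0,0,0],"yaw":10.5,"claw":50}]'

```text
time_s: 22.42
eef_pos: [0.5955, 0.2646, 0.2326]
ee_rot: [3.138, 0.003, 2.569]
ft_force: [0.2, 0.6, 0.5]
width: 0.536
grasp_force: 0.0
```

Request:
send_rows --increments '[{"linear":[0,0,0],"yaw":10.5,"claw":50},{"linear":[0,0,0],"yaw":7,"claw":50},{"linear":[0,0,0],"yaw":0,"claw":50}]'

```text
time_s: 22.8
eef_pos: [0.5955, 0.2648, 0.2325]
ee_rot: [3.137, 0.002, 2.271]
ft_force: [-0.5, -0.7, 0.4]
width: 0.537
grasp_force: 0.0
```

```bash
python3 st.py; python3 - <<'E'
from cell import *
import numpy as np,cv2
s=read_state()
for n in("scene","top","wrist"):
    f=grab_frame(n);np.savez(f"pics/{n}5.npz",eef=s["eef_pos"],rot=s["ee_rot"],**f)
f=np.load("pics/wrist5.npz");g=cv2.cvtColor(f["pixels"],cv2.COLOR_RGB2GRAY)
c=cv2.Canny(g,30,80)[120:330,180:380]
L=cv2.HoughLinesP(c,1,np.pi/180,18,minLineLength=22,maxLineGap=4)
for l in(L[:,0]+[180,120,180,120]) if L is not None else []:print(l,np.degrees(np.arctan2(l[3]-l[1],l[2]-l[0])).round(1),g[(l[1]+l[3])//2,(l[0]+l[2])//2])
E
```

```text
t 22.8 tcp [595.5 264.8 232.5] yaw 130.1 rp [3.137e+00 2.000e-03] F [-0.5 -0.7  0.4] M [0.02 0.01 0.08] w 49.9 0.0 q7 -0.0
[236 309 285 256] -47.2 178
[326 243 339 286] 73.2 46
[335 218 377 175] -45.7 181
[220 309 248 309] 0.0 139
[268 310 324 309] -1.0 179
[182 127 183 164] 88.5 171
[251 200 290 193] -10.2 125
[199 204 207 237] 76.4 122
[278 294 323 249] -45.0 183
[250 235 263 265] 66.6 218
[322 266 333 312] 76.6 95
[212 299 231 245] -70.6 71
[298 147 326 175] 45.0 100
[356 186 376 162] -50.2 185
[352 251 372 282] 57.2 171
[215 236 243 231] -10.1 197
[358 190 379 167] -47.6 185
[263 223 309 214] -11.1 113
[233 246 234 273] 87.9 9
[186 280 200 257] -58.7 168
[214 161 239 140] -40.0 142
[305 235 307 212] -85.0 119
[262 261 307 251] -12.5 220
[284 307 322 272] -42.6 182
[335 308 358 308] 0.0 51
[300 137 323 159] 43.7 117
[262 257 262 233] -90.0 109
[184 159 184 136] -90.0 141
[271 137 295 145] 18.4 100
[232 186 236 208] 79.7 171
[358 254 379 224] -55.0 183
[292 193 312 219] 52.4 108
[267 265 289 258] -17.7 225
[341 314 368 312] -4.2 45
[263 262 289 257] -10.9 182
[203 220 212 191] -72.8 120
[225 308 233 274] -76.8 129
[368 306 374 277] -78.3 62
[337 276 346 306] 73.3 32
[211 303 219 281] -70.0 23
[251 201 291 193] -11.3 107
```

```bash
python3 - <<'E'
from h import *
f=dict(np.load("pics/wrist5.npz"));t=np.radians(25);yw=-.026
a=np.array([np.sin(t)*np.cos(yw),np.sin(t)*np.sin(yw),np.cos(t)]);M=np.array([.5815,.2645,.1545])
ey=np.array([-np.sin(yw),np.cos(yw),0]);ex=np.cross(ey,a)
A=[(262,261),(307,251),(309,214),(263,223)];B=[(263,223),(309,214),(291,193),(251,201)];C=[(262,261),(307,251),(291,193),(251,201)]
for n,Q in(("A",A),("B",B),("C",C)):
  for h in(52,46,41,36):
    o,d=wray(f,Q);c=M+a*h/1000;q=o+d*(((c-o)@a)/(d@a))[:,None]-c
    P=np.c_[q@ex,q@ey]*1000;E=np.roll(P,-1,0)-P
    print(n,h,'ctr',P.mean(0).round(1),'len',np.hypot(*E.T).round(1),'ang',np.degrees(np.arctan2(E[:,1],E[:,0])).round(1))
g=cv2.cvtColor(f["pixels"],cv2.COLOR_RGB2GRAY);print(g[185:275:6,250:318:6])
E
```

```text
A 52 ctr [-6.3  5. ] len [32.1 30.9 30.1 30.8] ang [  44.   135.2 -135.7  -48.5]
A 46 ctr [-1.1  2.9] len [33.3 32.1 31.3 32. ] ang [  44.   135.2 -135.7  -48.5]
A 41 ctr [3.3 1.2] len [34.4 33.1 32.2 33. ] ang [  44.   135.2 -135.7  -48.5]
A 36 ctr [ 7.6 -0.6] len [35.4 34.2 33.2 34. ] ang [  44.   135.2 -135.7  -48.5]
B 52 ctr [-26.3  19.1] len [30.1 21.7 24.2 18.3] ang [  44.3  169.6 -134.1  -24.2]
B 46 ctr [-21.9  17.5] len [31.3 22.6 25.2 19. ] ang [  44.3  169.6 -134.1  -24.2]
B 41 ctr [-18.2  16.2] len [32.2 23.3 26.  19.6] ang [  44.3  169.6 -134.1  -24.2]
B 36 ctr [-14.6  14.9] len [33.2 24.  26.8 20.2] ang [  44.3  169.6 -134.1  -24.2]
C 52 ctr [-15.8   7.9] len [32.1 50.3 24.2 48. ] ang [  44.   149.3 -134.1  -39.5]
C 46 ctr [-10.9   5.9] len [33.3 52.3 25.2 49.9] ang [  44.   149.3 -134.1  -39.5]
C 41 ctr [-6.9  4.2] len [34.4 54.  26.  51.5] ang [  44.   149.3 -134.1  -39.5]
C 36 ctr [-2.9  2.5] len [35.4 55.6 26.8 53.1] ang [  44.   149.3 -134.1  -39.5]
[[120 126 125 122 121 126 127 122 125 127 126 129]
 [120 123 123 122 121 130 127 126 123 128 128 126]
 [123 125 124 116 104 105 105 104 125 125 128 127]
 [103 103 106 110 107 108 106 106 102 126 128 130]
 [ 97 106 104 108 105 108 108 102 106 109 126 210]
 [104 103 106 106 111 109 107 104 107 118 126 125]
 [110  86 105 109 119 129 130 125 121 121 152 220]
 [120  90 113 124 125 122 123 123 124 124 200 219]
 [119  90 114 125 125 126 120 121 125 196 222 222]
 [220  85 110 126 128 119 120 121 121 124 227 187]
 [222  91 109 122 124 125 126 171 195 206 188 188]
 [222 221 114 126 125 218 218 213 216 216 187 190]
 [223 221 168 208 154 218 187 188 187 188 191 195]
 [222 221 223 219 204 187 187 190 187 191 192 193]
 [187 192 192 188 189 188 188 185 190 198 195 198]]
```

The lines show the knob top turned back about 44.5°. Centring it on the jar's axis gives about 42–43 mm above the rim, so the lid is about 20 mm down, which suggests it has dropped into the thread start. I'll confirm by turning on back to the stop.

Request:
send_rows --increments '[{"linear":[0,0,25],"yaw":-3,"claw":48},{"linear":[0,0,20],"yaw":0,"claw":48},{"linear":[0,0,8],"yaw":0,"claw":48},{"linear":[0,0,0],"yaw":0,"claw":39},{"linear":[0,0,0],"yaw":0,"claw":39}]'

```text
time_s: 23.58
eef_pos: [0.5961, 0.2643, 0.1789]
ee_rot: [3.137, 0.002, 2.322]
ft_force: [0.2, -0.4, -1.3]
width: 0.422
grasp_force: 4.0
```

```bash
python3 st.py
```

```text
t 23.57 tcp [596.1 264.3 178.9] yaw 133.1 rp [3.137e+00 2.000e-03] F [ 0.2 -0.4 -1.3] M [-0.04 -0.04 -0.03] w 39.3 3.983991618406435 q7 0.01
```

Request:
send_rows --increments '[{"linear":[0,0,0],"yaw":-6,"claw":39},{"linear":[0,0,0],"yaw":-6,"claw":39}]'

```text
time_s: 23.82
eef_pos: [0.5971, 0.2649, 0.1798]
ee_rot: [3.135, 0.005, 2.535]
ft_force: [3.0, 1.0, 4.2]
width: 0.424
grasp_force: 6.0
```

```bash
python3 st.py
```

```text
t 23.82 tcp [597.1 264.9 179.8] yaw 145.2 rp [3.135 0.005] F [3.  1.  4.2] M [ 0.23 -0.64 -0.23] w 39.4 6.018668612496185 q7 0.19
```

Request:
send_rows --increments '[{"linear":[0,0,0],"yaw":-6,"claw":39},{"linear":[0,0,0],"yaw":-5,"claw":39}]'

```text
time_s: 24.08
eef_pos: [0.5983, 0.2657, 0.1807]
ee_rot: [3.134, 0.007, 2.725]
ft_force: [4.4, 2.3, 6.6]
width: 0.425
grasp_force: 12.5
```

```bash
python3 st.py
```

```text
t 24.07 tcp [598.3 265.7 180.7] yaw 156.2 rp [3.134 0.007] F [4.4 2.3 6.6] M [ 0.63 -0.82 -0.44] w 39.6 12.47464686955027 q7 0.34
```

Request:
send_rows --increments '[{"linear":[0,0,-2],"yaw":-5,"claw":39},{"linear":[0,0,0],"yaw":0,"claw":39}]'

```text
time_s: 24.32
eef_pos: [0.598, 0.265, 0.1823]
ee_rot: [3.135, 0.007, 2.81]
ft_force: [6.3, 1.2, 4.2]
width: 0.424
grasp_force: 6.4
```

```bash
python3 st.py
```

```text
t 24.32 tcp [598.  265.  182.3] yaw 161.0 rp [3.135 0.007] F [6.3 1.2 4.2] M [ 0.42 -1.31 -0.09] w 39.4 6.439779137085481 q7 0.41
```

Request:
send_rows --increments '[{"linear":[0,0,0],"yaw":-5,"claw":39},{"linear":[0,0,0],"yaw":0,"claw":39}]'

```text
time_s: 24.58
eef_pos: [0.5978, 0.2653, 0.182]
ee_rot: [3.136, 0.007, 2.897]
ft_force: [5.2, 2.4, 5.0]
width: 0.423
grasp_force: 7.8
```

```bash
python3 st.py
```

```text
t 24.57 tcp [597.8 265.3 182. ] yaw 166.0 rp [3.136 0.007] F [5.2 2.4 5. ] M [ 0.62 -1.16 -0.15] w 39.4 7.8002625345237675 q7 0.48
```

Request:
send_rows --increments '[{"linear":[-1,0,-1],"yaw":-5,"claw":39},{"linear":[0,0,0],"yaw":-3,"claw":39}]'

```text
time_s: 24.82
eef_pos: [0.5979, 0.2652, 0.1826]
ee_rot: [3.138, 0.006, 3.038]
ft_force: [2.4, 3.3, 5.4]
width: 0.422
grasp_force: 9.4
```

```bash
python3 st.py
```

```text
t 24.82 tcp [597.9 265.2 182.6] yaw 174.1 rp [3.138 0.006] F [2.4 3.3 5.4] M [ 0.75 -0.63 -0.25] w 39.3 9.426450301869806 q7 0.6
```

Request:
send_rows --increments '[{"linear":[0,0,0],"yaw":-5,"claw":39},{"linear":[0,0,0],"yaw":-3,"claw":39}]'

```text
time_s: 25.08
eef_pos: [0.5974, 0.2653, 0.1825]
ee_rot: [3.139, 0.006, -3.105]
ft_force: [2.6, 3.8, 4.9]
width: 0.425
grasp_force: 8.9
```

```bash
python3 st.py
```

```text
t 25.07 tcp [597.4 265.3 182.5] yaw 182.1 rp [3.139 0.006] F [2.6 3.8 4.9] M [ 0.77 -0.29 -0.29] w 39.5 8.933745027752593 q7 0.71
```

```bash
cat > k.py <<'E'
from cell import *
from h import *
import sys
s=read_state();f=grab_frame("wrist");f["eef"]=s["eef_pos"];f["rot"]=s["ee_rot"];np.savez("pics/k.npz",**f)
g=cv2.cvtColor(f["pixels"],cv2.COLOR_RGB2GRAY)
L=cv2.HoughLinesP(cv2.Canny(g,25,70)[150:340,225:335],1,np.pi/180,15,minLineLength=18,maxLineGap=4)
for l in sorted((L[:,0]+[225,150,225,150]).tolist(),key=lambda l:l[1]+l[3]):print(l,np.degrees(np.arctan2(l[3]-l[1],l[2]-l[0])).round(),end='; ')
print();print(g[180:310:6,244:322:6])
E
cat > q.py <<'E'
from h import *
import sys
f=dict(np.load("pics/k.npz"));t=np.radians(25);yw=-.026
a=np.array([np.sin(t)*np.cos(yw),np.sin(t)*np.sin(yw),np.cos(t)]);M=np.array([.5815,.2645,.1545])
ey=np.array([-np.sin(yw),np.cos(yw),0]);ex=np.cross(ey,a)
Q=np.array(eval(sys.argv[1]))
for h in(52,48,44,40,36):
    o,d=wray(f,Q);c=M+a*h/1000;q=o+d*(((c-o)@a)/(d@a))[:,None]-c
    P=np.c_[q@ex,q@ey]*1000;E=np.roll(P,-1,0)-P
    print(h,'ctr',P.mean(0).round(1),'len',np.hypot(*E.T).round(1),'ang',np.degrees(np.arctan2(E[:,1],E[:,0])).round(1))
E
python3 k.py
```

```text
[297, 164, 319, 170] 15.0; [263, 212, 313, 224] 13.0; [254, 241, 256, 220] -85.0; [243, 258, 249, 236] -75.0; [243, 262, 248, 241] -77.0; [316, 246, 318, 264] 84.0; [253, 250, 312, 262] 11.0; [246, 276, 251, 257] -75.0; [225, 302, 240, 244] -75.0; [316, 242, 334, 312] 76.0; [300, 299, 318, 265] -62.0; [236, 308, 243, 272] -79.0; [314, 278, 320, 307] 78.0; [236, 291, 292, 300] 9.0; [259, 303, 285, 301] -4.0; [225, 309, 262, 309] 0.0; 
[[129 131 127 128 126 127 128 127 126 127 123 127 126]
 [130 131 124 130 124 129 128 122 127 130 129 130 123]
 [131 130 127 127 130 130 127 125 126 122 125 128 127]
 [127 126 130 126 126 126 127 128 128 124 127 125 130]
 [129 126 129 125 130 125 127 124 124 126 130 127 129]
 [130 126 130 123 130 128 125 129 120 127 124 131 130]
 [131 127 100 110 110  99 115 130 126 132 125 130 126]
 [124 128 100 114 112 111 109 112 111 113 106 126 129]
 [128 131 104 112 112 115 114 117 114 115 115 107 130]
 [124 103 107 113 114 114 110 112 111 114 115 117 125]
 [129  79 111 112 112 112 111 114 113 114 112 111 118]
 [130  85 108 113 114 114 117 113 115 113 113 110  87]
 [127  83 133 133 122 113 107 111 110 116 118 115 103]
 [103  93 124 128 128 137 141 141 132 122 116 109 101]
 [ 75 113 129 129 122 123 128 129 124 126 134 134 128]
 [ 79 124 127 123 124 129 127 131 128 126 121 127  11]
 [ 92 125 125 124 121 126 129 128 122 126 124 119  13]
 [113 129 129 130 132 125 126 126 123 122 124 131   4]
 [123 125 124 124 129 127 129 128 127 131 117 200 178]
 [191 192 164 116 125 126 124 125 127 125 185 186 183]
 [181 183 183 183 184 183 185 187 165 190 197 195 197]
 [198 195 195 194 195 196 195 198 193 194 195 192 192]]
```

```bash
python3 q.py "[(252,250),(317,263),(300,300),(237,291)]"
```

```text
52 ctr [-7.   0.4] len [31.4 33.5 34.8 35.5] ang [ 77.3  -7.7 -99.2 166.7]
48 ctr [-1.5  0.6] len [32.7 34.9 36.3 37. ] ang [ 77.3  -7.7 -99.2 166.7]
44 ctr [4.  0.8] len [34.  36.3 37.7 38.5] ang [ 77.3  -7.7 -99.2 166.7]
40 ctr [9.5 1. ] len [35.4 37.7 39.1 39.9] ang [ 77.3  -7.7 -99.2 166.7]
36 ctr [15.   1.2] len [36.7 39.  40.6 41.4] ang [ 77.3  -7.7 -99.2 166.7]
```

Request:
send_rows --increments '[{"linear":[0,0,0],"yaw":-5,"claw":39},{"linear":[0,0,0],"yaw":-4,"claw":39}]'

```text
time_s: 25.38
eef_pos: [0.5961, 0.2635, 0.1811]
ee_rot: [-3.141, 0.003, -2.948]
ft_force: [0.5, 1.0, -0.2]
width: 0.422
grasp_force: 3.2
```

```bash
python3 st.py
```

```text
t 25.38 tcp [596.1 263.5 181.1] yaw 191.1 rp [-3.141e+00  3.000e-03] F [ 0.5  1.  -0.2] M [ 0.35 -0.09 -0.06] w 39.2 3.151241058949381 q7 0.84
```

Request:
send_rows --increments '[{"linear":[0,0,0],"yaw":-5,"claw":39},{"linear":[0,0,0],"yaw":-4,"claw":39}]'

```text
time_s: 25.62
eef_pos: [0.5956, 0.2638, 0.1809]
ee_rot: [-3.141, 0.002, -2.791]
ft_force: [-1.1, 0.9, -0.8]
width: 0.416
grasp_force: 4.2
```

```bash
python3 st.py
```

```text
t 25.62 tcp [595.6 263.8 180.9] yaw 200.1 rp [-3.141e+00  2.000e-03] F [-1.1  0.9 -0.8] M [ 0.61  0.3  -0.09] w 38.7 4.21555805252865 q7 0.97
```

Request:
send_rows --increments '[{"linear":[0,0,0],"yaw":0,"claw":45},{"linear":[0,0,0],"yaw":0,"claw":45}]'

```text
time_s: 25.88
eef_pos: [0.5964, 0.2633, 0.181]
ee_rot: [-3.14, 0.003, -2.794]
ft_force: [0.5, -0.4, -0.2]
width: 0.482
grasp_force: 0.0
```

```bash
python3 st.py; python3 k.py
```

```text
t 25.88 tcp [596.4 263.3 181. ] yaw 199.9 rp [-3.14e+00  3.00e-03] F [ 0.5 -0.4 -0.2] M [0.   0.03 0.01] w 44.8 0.0 q7 0.97
[232, 172, 232, 152] -90.0; [239, 167, 262, 160] -17.0; [226, 157, 250, 190] 54.0; [226, 158, 256, 199] 54.0; [246, 211, 265, 207] -12.0; [272, 205, 320, 218] 15.0; [255, 235, 269, 205] -65.0; [255, 236, 264, 218] -63.0; [319, 247, 321, 221] -86.0; [254, 240, 311, 254] 14.0; [253, 243, 318, 259] 14.0; [236, 243, 239, 264] 82.0; [250, 268, 256, 239] -78.0; [247, 275, 254, 238] -79.0; [250, 269, 255, 247] -77.0; [225, 279, 235, 243] -74.0; [318, 275, 318, 248] -90.0; [320, 239, 334, 287] 74.0; [302, 290, 315, 263] -64.0; [248, 278, 296, 291] 15.0; [229, 313, 239, 269] -77.0; [319, 276, 326, 308] 78.0; [235, 297, 293, 307] 10.0; [296, 309, 334, 309] 0.0; [225, 309, 261, 309] 0.0; [262, 310, 295, 310] 0.0; [225, 314, 334, 314] 0.0; [251, 315, 277, 315] 0.0; 
[[124 122 122 120 121 118 120 121 119 120 119 118 123]
 [218 122 123 118 121 117 120 122 119 119 115 121 118]
 [217 123 122 115 121 121 121 120 122 120 121 125 118]
 [219 219 122 119 116 119 121 118 118 120 121 
[... 299 characters left out ...]
13 113 110 111 111 112 109 110 113 110]
 [121 121 106 114 109 111 111 115 115 114 111 111 108]
 [121 120 108 125 137 139 125 112 107 111 111 114 107]
 [123 119 117 118 117 120 115 126 139 138 126 116 102]
 [123 110 116 114 121 121 118 115 119 118 116 126 106]
 [122  96 117 119 118 119 117 115 120 123 119 113 125]
 [188 113 122 125 123 119 117 118 117 124 118 104 122]
 [193 118 117 118 120 122 121 122 120 118 116 126 123]
 [188 192 191 157 121 119 118 118 119 123 114 185 187]
 [189 192 193 186 189 190 193 135 117 118 177 185 187]
 [177 179 183 188 190 191 190 190 186 189 192 193 194]
 [187 177 177 172 173 176 181 185 185 194 190 188 184]
 [187 190 185 188 189 188 188 179 166 172 179 179 186]]
```

```bash
python3 q.py "[(254,241),(317,257),(300,292),(246,277)]"
```

```text
52 ctr [-16.7  -3.1] len [28.9 28.9 28.6 27.7] ang [  97.9    7.   -84.7 -172.2]
48 ctr [-11.8  -2.1] len [30.1 30.1 29.8 28.8] ang [  97.9    7.   -84.7 -172.2]
44 ctr [-7. -1.] len [31.3 31.3 30.9 29.9] ang [  97.9    7.   -84.7 -172.2]
40 ctr [-2.2  0.1] len [32.5 32.5 32.1 31.1] ang [  97.9    7.   -84.7 -172.2]
36 ctr [2.7 1.1] len [33.7 33.7 33.3 32.2] ang [  97.9    7.   -84.7 -172.2]
```

The lid has turned back about 97° and its knob top has fallen from about 48 to about 39 mm above the rim, so it has dropped into the thread start. Now I turn it forward.

Request:
send_rows --increments '[{"linear":[1,1,5],"yaw":8,"claw":44},{"linear":[0,0,0],"yaw":6,"claw":38},{"linear":[0,0,0],"yaw":7,"claw":38},{"linear":[0,0,0],"yaw":7,"claw":38}]'

```text
time_s: 26.42
eef_pos: [0.5952, 0.2643, 0.1762]
ee_rot: [3.141, 0.004, 2.997]
ft_force: [-0.8, -1.5, -0.2]
width: 0.412
grasp_force: 2.2
```

```bash
python3 st.py
```

```text
t 26.43 tcp [595.2 264.3 176.2] yaw 171.7 rp [3.141 0.004] F [-0.8 -1.5 -0.2] M [-0.11  0.11  0.04] w 38.3 2.1960552703512803 q7 0.56
```

Request:
send_rows --increments '[{"linear":[0,0,0],"yaw":6,"claw":38},{"linear":[0,0,0],"yaw":6,"claw":38}]'

```text
time_s: 26.68
eef_pos: [0.5953, 0.2639, 0.1762]
ee_rot: [3.141, 0.004, 2.789]
ft_force: [0.2, -2.1, 1.3]
width: 0.412
grasp_force: 5.7
```

```bash
python3 st.py
```

```text
t 26.68 tcp [595.3 263.9 176.2] yaw 159.8 rp [3.141 0.004] F [ 0.2 -2.1  1.3] M [-0.53  0.01  0.14] w 38.3 5.6556609040126204 q7 0.39
```

Request:
send_rows --increments '[{"linear":[0,0,0],"yaw":6,"claw":38},{"linear":[0,0,0],"yaw":6,"claw":38}]'

```text
time_s: 26.92
eef_pos: [0.5955, 0.2631, 0.1766]
ee_rot: [3.141, 0.004, 2.58]
ft_force: [0.7, -4.8, 7.8]
width: 0.415
grasp_force: 24.1
```

```bash
python3 st.py
```

```text
t 26.93 tcp [595.5 263.1 176.6] yaw 147.8 rp [3.141 0.004] F [ 0.7 -4.8  7.8] M [-1.51  0.33  0.75] w 38.6 24.070108540072397 q7 0.22
```

Request:
send_rows --increments '[{"linear":[0,0,-1],"yaw":4,"claw":38},{"linear":[0,0,0],"yaw":0,"claw":38}]'

```text
time_s: 27.18
eef_pos: [0.5948, 0.2637, 0.1771]
ee_rot: [3.141, 0.003, 2.514]
ft_force: [-0.6, -1.2, 0.8]
width: 0.416
grasp_force: 17.0
```

```bash
python3 st.py
```

```text
t 27.18 tcp [594.8 263.7 177.1] yaw 144.0 rp [3.141e+00 3.000e-03] F [-0.6 -1.2  0.8] M [-0.89  0.53  0.2 ] w 38.7 16.98498851349175 q7 0.17
```

Request:
send_rows --increments '[{"linear":[0,0,0],"yaw":-6,"claw":46},{"linear":[0,0,0],"yaw":0,"claw":46}]'

```text
time_s: 27.42
eef_pos: [0.5955, 0.2647, 0.1772]
ee_rot: [3.139, 0.003, 2.619]
ft_force: [0.4, -0.5, 0.0]
width: 0.494
grasp_force: 0.0
```

```bash
python3 st.py; python3 k.py
```

```text
t 27.43 tcp [595.5 264.7 177.2] yaw 150.0 rp [3.139e+00 3.000e-03] F [ 0.4 -0.5  0. ] M [-0.03 -0.03 -0.02] w 46.0 0.0 q7 0.25
[313, 150, 332, 166] 40.0; [257, 161, 286, 159] -4.0; [289, 159, 314, 165] 13.0; [313, 165, 334, 176] 28.0; [239, 219, 293, 207] -13.0; [264, 215, 284, 211] -11.0; [296, 210, 309, 242] 68.0; [238, 222, 243, 255] 81.0; [239, 221, 247, 263] 79.0; [244, 256, 309, 241] -13.0; [309, 239, 311, 263] 85.0; [244, 260, 307, 246] -13.0; [256, 258, 291, 250] -13.0; [318, 271, 320, 246] -85.0; [237, 246, 239, 274] 86.0; [225, 276, 234, 245] -74.0; [278, 267, 308, 260] -13.0; [322, 244, 334, 284] 73.0; [244, 259, 249, 277] 74.0; [259, 294, 307, 283] -13.0; [229, 308, 238, 271] -76.0; [319, 272, 327, 307] 77.0; [225, 309, 260, 309] 0.0; [271, 310, 289, 310] 0.0; [225, 313, 284, 315] 2.0; [296, 314, 333, 314] 0.0; 
[[129 127 129 129 130 131 131 130 131 125 130 133 132]
 [129 131 129 130 127 133 127 130 129 127 130 128 136]
 [129 131 132 126 130 133 127 129 127 130 130 129 134]
 [129 130 128 131 129 130 125 133 128 130 130 131 131]
 [130 131 129 129 126 130 129 130 131 131 12
[... 246 characters left out ...]
16 119 118 118 119 119 118 108 138 132]
 [113 119 116 117 121 121 119 120 117 114 114 134 130]
 [113 118 123 116 119 115 120 127 139 149 143 124 130]
 [103 116 122 134 148 152 139 127 129 126 128 124 134]
 [110 150 136 126 128 129 130 128 130 128 126 109 132]
 [128 126 127 128 129 129 126 123 129 129 126 120 228]
 [131 120 129 124 132 131 126 124 127 126 129 113 193]
 [227 113 129 127 128 127 135 130 130 129 129 113 204]
 [228 228 134 130 131 132 128 128 127 126 133 207 206]
 [197 197 129 127 126 129 129 163 205 203 205 200 204]
 [195 191 187 166 207 202 202 205 206 198 197 201 193]
 [195 191 207 202 202 206 205 194 197 198 195 195 187]
 [206 202 202 202 204 195 200 196 195 193 192 184 191]]
```

```bash
python3 q.py "[(243,257),(308,243),(313,282),(254,295)]"
```

```text
52 ctr [-17.6   5.6] len [28.7 29.  30.  28.7] ang [  69.2  -17.1 -111.2  160.3]
48 ctr [-12.8   4.2] len [29.9 30.2 31.3 29.9] ang [  69.2  -17.1 -111.2  160.3]
44 ctr [-8.1  2.9] len [31.1 31.4 32.5 31.1] ang [  69.2  -17.1 -111.2  160.3]
40 ctr [-3.4  1.5] len [32.3 32.6 33.8 32.3] ang [  69.2  -17.1 -111.2  160.3]
36 ctr [1.4 0.2] len [33.6 33.8 35.1 33.5] ang [  69.2  -17.1 -111.2  160.3]
```

Request:
send_rows --increments '[{"linear":[0,0,0],"yaw":5,"claw":39.5},{"linear":[0,0,0],"yaw":5,"claw":39.5},{"linear":[0,0,0],"yaw":5,"claw":39.5}]'

```text
time_s: 27.85
eef_pos: [0.5949, 0.264, 0.1769]
ee_rot: [3.14, 0.002, 2.352]
ft_force: [-1.8, -1.2, 0.0]
width: 0.43
grasp_force: 5.2
```

```bash
python3 st.py
```

```text
t 27.85 tcp [594.9 264.  176.9] yaw 134.8 rp [3.14e+00 2.00e-03] F [-1.8 -1.2  0. ] M [-0.33  0.42  0.11] w 40.0 5.16393426484683 q7 0.04
```

Request:
send_rows --increments '[{"linear":[0,0,0],"yaw":5,"claw":39.5},{"linear":[0,0,0],"yaw":4,"claw":39.5}]'

```text
time_s: 28.1
eef_pos: [0.5945, 0.2639, 0.1767]
ee_rot: [3.14, 0.001, 2.195]
ft_force: [-1.4, -1.3, -0.4]
width: 0.427
grasp_force: 5.3
```

```bash
python3 st.py
```

```text
t 28.1 tcp [594.5 263.9 176.7] yaw 125.8 rp [3.14e+00 1.00e-03] F [-1.4 -1.3 -0.4] M [-0.38  0.61  0.05] w 39.7 5.287463581626071 q7 -0.09
```

Request:
send_rows --increments '[{"linear":[0,0,0],"yaw":4,"claw":39.5},{"linear":[0,0,0],"yaw":4,"claw":39.5}]'

```text
time_s: 28.35
eef_pos: [0.5941, 0.2637, 0.1764]
ee_rot: [3.141, 0.001, 2.056]
ft_force: [-2.9, -2.5, -2.1]
width: 0.431
grasp_force: 6.1
```

```bash
python3 st.py
```

```text
t 28.35 tcp [594.1 263.7 176.4] yaw 117.8 rp [3.141e+00 1.000e-03] F [-2.9 -2.5 -2.1] M [-0.48  0.76  0.15] w 40.1 6.141069958393928 q7 -0.2
```

Request:
send_rows --increments '[{"linear":[0,0,0],"yaw":-3,"claw":50},{"linear":[0,0,-20],"yaw":0,"claw":50},{"linear":[0,0,-20],"yaw":-10.5,"claw":50},{"linear":[0,0,0],"yaw":-10.5,"claw":50},{"linear":[0,0,0],"yaw":-10.5,"claw":50}]'

```text
time_s: 28.98
eef_pos: [0.5953, 0.2646, 0.2176]
ee_rot: [3.138, 0.003, 2.666]
ft_force: [0.5, -0.7, -0.2]
width: 0.54
grasp_force: 0.0
```

Request:
send_rows --increments '[{"linear":[0,0,0],"yaw":-10.5,"claw":50},{"linear":[0,0,0],"yaw":-10.5,"claw":50},{"linear":[0,0,0],"yaw":-10.5,"claw":50},{"linear":[0,0,0],"yaw":-10.5,"claw":50},{"linear":[0,0,0],"yaw":-10.5,"claw":50}]'

```text
time_s: 29.6
eef_pos: [0.5953, 0.2645, 0.2172]
ee_rot: [-3.141, 0.004, -2.701]
ft_force: [-0.5, -0.0, -0.1]
width: 0.536
grasp_force: 0.0
```

Request:
send_rows --increments '[{"linear":[0,0,0],"yaw":-9,"claw":50},{"linear":[0,0,0],"yaw":-7,"claw":50},{"linear":[0,0,0],"yaw":0,"claw":50}]'

```text
time_s: 29.98
eef_pos: [0.5953, 0.2643, 0.2169]
ee_rot: [-3.14, 0.003, -2.428]
ft_force: [-0.1, -0.0, -0.6]
width: 0.536
grasp_force: 0.0
```

```bash
python3 st.py; python3 k.py
```

```text
t 29.98 tcp [595.3 264.3 216.9] yaw 220.9 rp [-3.14e+00  3.00e-03] F [-0.1 -0.  -0.6] M [0.09 0.07 0.02] w 49.9 0.0 q7 1.31
[312, 155, 331, 165] 28.0; [270, 151, 275, 174] 78.0; [232, 171, 255, 155] -35.0; [278, 203, 278, 183] -90.0; [268, 192, 311, 198] 8.0; [254, 213, 267, 193] -57.0; [304, 222, 313, 201] -67.0; [254, 216, 304, 223] 8.0; [234, 238, 235, 220] -87.0; [254, 228, 255, 246] 87.0; [225, 231, 254, 252] 36.0; [303, 260, 303, 224] -90.0; [238, 230, 274, 266] 45.0; [251, 257, 275, 257] 0.0; [326, 245, 334, 271] 73.0; [247, 249, 280, 273] 36.0; [280, 259, 300, 263] 11.0; [238, 257, 256, 270] 36.0; [229, 252, 274, 284] 35.0; [270, 256, 306, 285] 39.0; [273, 264, 294, 280] 37.0; [281, 264, 307, 285] 39.0; [268, 265, 308, 294] 36.0; [234, 268, 288, 304] 34.0; [233, 276, 270, 300] 33.0; [234, 270, 283, 307] 37.0; [232, 281, 269, 302] 30.0; [292, 281, 320, 302] 37.0; [322, 267, 334, 318] 77.0; [249, 287, 272, 302] 33.0; [268, 281, 313, 309] 32.0; [269, 288, 293, 304] 34.0; [225, 313, 230, 286] -80.0; [225, 309, 243, 309] 0.0; [304, 309, 328, 309] 0.0; [272, 310, 290, 310] 0.0; [22
[... 586 characters left out ...]
15 116 115 110 111 112 114  86  82 116]
 [165 118  97 113 115 117 111 108 112 112  83 107 112]
 [181  93 101 115 114 112 109 109 112 112  82 115 114]
 [167 100  88 111 116 114 108 109 112 109  81 115 117]
 [171 174 179 161 164 171 102 103 112 112 104 114 117]
 [184 171 176 176 164 172 170 175 181 177  97 100  92]
 [182 184 174 176 176 179 163 159 180 178 120 100  94]
 [187 176 187 180 176 176 175 161 165 177 177  99 101]
 [174 183 173 182 184 174 178 179 174 170 178  95 103]
 [177 162 173 184 180 181 173 177 179 180 166 163 100]
 [178 177 165 170 184 174 184 181 175 175 180 169 164]
 [175 178 173 171 161 174 180 177 184 176 178 180 179]
 [169 173 175 172 175 163 164 179 176 183 182 177 177]]
```

```bash
python3 q.py "[(254,216),(304,223),(303,263),(254,256)]"
```

```text
52 ctr [-15.6  -4.7] len [28.7 30.2 31.3 31.6] ang [ 132.4   41.3  -45.4 -143.3]
48 ctr [-12.1  -3.3] len [29.6 31.1 32.2 32.5] ang [ 132.4   41.3  -45.4 -143.3]
44 ctr [-8.5 -1.9] len [30.4 32.  33.2 33.4] ang [ 132.4   41.3  -45.4 -143.3]
40 ctr [-4.9 -0.5] len [31.3 32.9 34.1 34.4] ang [ 132.4   41.3  -45.4 -143.3]
36 ctr [-1.3  0.9] len [32.1 33.8 35.  35.3] ang [ 132.4   41.3  -45.4 -143.3]
```

Request:
send_rows --increments '[{"linear":[1.5,0,22],"yaw":0,"claw":48},{"linear":[0,0,16],"yaw":0,"claw":48},{"linear":[0,0,5],"yaw":0,"claw":48},{"linear":[0,0,0],"yaw":0,"claw":38.5},{"linear":[0,0,0],"yaw":6,"claw":38.5}]'

```text
time_s: 30.65
eef_pos: [0.594, 0.2639, 0.1745]
ee_rot: [-3.141, 0.003, -2.532]
ft_force: [-2.2, 2.2, 0.4]
width: 0.419
grasp_force: 1.0
```

```bash
python3 st.py
```

```text
t 30.65 tcp [594.  263.9 174.5] yaw 214.9 rp [-3.141e+00  3.000e-03] F [-2.2  2.2  0.4] M [0.28 0.54 0.02] w 39.0 0.9782399469986558 q7 1.19
```

Request:
send_rows --increments '[{"linear":[0,0,0],"yaw":6,"claw":38.5},{"linear":[0,0,0],"yaw":6,"claw":38.5}]'

```text
time_s: 30.9
eef_pos: [0.5943, 0.2642, 0.175]
ee_rot: [-3.141, 0.005, -2.743]
ft_force: [-0.6, 0.6, 0.1]
width: 0.413
grasp_force: 4.7
```

```bash
python3 st.py
```

```text
t 30.9 tcp [594.3 264.2 175. ] yaw 202.9 rp [-3.141  0.005] F [-0.6  0.6  0.1] M [0.35 0.12 0.18] w 38.4 4.686357315222267 q7 1.01
```

Request:
send_rows --increments '[{"linear":[0,0,0],"yaw":5,"claw":38.5},{"linear":[0,0,0],"yaw":5,"claw":38.5}]'

```text
time_s: 31.15
eef_pos: [0.5948, 0.2647, 0.1755]
ee_rot: [3.141, 0.006, -2.916]
ft_force: [0.4, 1.6, 3.1]
width: 0.418
grasp_force: 16.1
```

```bash
python3 st.py
```

```text
t 31.15 tcp [594.8 264.7 175.5] yaw 192.9 rp [3.141 0.006] F [0.4 1.6 3.1] M [0.24 0.06 0.68] w 38.9 16.082400626455637 q7 0.87
```

Request:
send_rows --increments '[{"linear":[0,0,3],"yaw":4,"claw":38.5},{"linear":[0,0,0],"yaw":0,"claw":38.5}]'

```text
time_s: 31.4
eef_pos: [0.597, 0.2655, 0.1746]
ee_rot: [3.139, 0.012, -2.985]
ft_force: [3.0, 0.6, 13.5]
width: 0.423
grasp_force: 21.3
```

```bash
python3 st.py
```

```text
t 31.4 tcp [597.  265.5 174.6] yaw 189.0 rp [3.139 0.012] F [ 3.   0.6 13.5] M [ 0.24 -0.72  0.11] w 39.3 21.258100487611955 q7 0.81
```

Request:
send_rows --increments '[{"linear":[0,0,0],"yaw":5,"claw":38.5},{"linear":[0,0,0],"yaw":0,"claw":38.5}]'

```text
time_s: 31.65
eef_pos: [0.598, 0.2655, 0.1747]
ee_rot: [3.138, 0.013, -3.071]
ft_force: [6.1, 0.1, 11.6]
width: 0.431
grasp_force: 31.4
```

```bash
python3 st.py
```

```text
t 31.65 tcp [598.  265.5 174.7] yaw 184.0 rp [3.138 0.013] F [ 6.1  0.1 11.6] M [ 0.16 -1.33  0.69] w 40.1 31.35149947134778 q7 0.74
```

Request:
send_rows --increments '[{"linear":[0,0,0],"yaw":5,"claw":38.5},{"linear":[0,0,0],"yaw":0,"claw":38.5}]'

```text
time_s: 31.9
eef_pos: [0.5998, 0.2654, 0.1749]
ee_rot: [3.136, 0.015, 3.124]
ft_force: [11.2, 0.6, 8.6]
width: 0.438
grasp_force: 31.0
```

```bash
python3 st.py
```

```text
t 31.9 tcp [599.8 265.4 174.9] yaw 179.0 rp [3.136 0.015] F [11.2  0.6  8.6] M [ 0.19 -2.56  0.47] w 40.7 30.953944651409984 q7 0.67
```

Request:
send_rows --increments '[{"linear":[2,0,-3],"yaw":-8,"claw":46},{"linear":[2,0,0],"yaw":0,"claw":46}]'

```text
time_s: 32.15
eef_pos: [0.5905, 0.2635, 0.1749]
ee_rot: [3.141, 0.005, -3.02]
ft_force: [0.1, 0.8, 0.7]
width: 0.494
grasp_force: 0.0
```

```bash
python3 st.py; python3 k.py|head -1
```

```text
t 32.15 tcp [590.5 263.5 174.9] yaw 187.0 rp [3.141 0.005] F [0.1 0.8 0.7] M [ 0.    0.02 -0.04] w 46.0 0.0 q7 0.78
[229, 172, 230, 154] -87.0; [230, 176, 261, 165] -20.0; [313, 170, 334, 180] 25.0; [229, 180, 254, 202] 41.0; [230, 202, 254, 205] 7.0; [248, 221, 296, 211] -12.0; [299, 211, 315, 247] 66.0; [299, 251, 299, 212] -90.0; [240, 258, 246, 223] -80.0; [227, 267, 235, 245] -70.0; [236, 246, 239, 272] 83.0; [322, 243, 334, 284] 74.0; [298, 247, 314, 281] 65.0; [297, 249, 313, 282] 64.0; [315, 284, 315, 248] -90.0; [238, 263, 262, 294] 52.0; [318, 267, 327, 307] 77.0; [229, 309, 238, 270] -77.0; [229, 308, 237, 273] -77.0; [265, 295, 313, 287] -9.0; [226, 309, 244, 309] 0.0; [278, 310, 334, 309] -1.0; [254, 310, 274, 310] 0.0;
```

```bash
python3 q.py "[(240,260),(298,249),(314,285),(261,296)]"
```

```text
52 ctr [-26.   -2.1] len [25.9 26.1 27.4 28.3] ang [ 117.8   26.7  -57.7 -156. ]
48 ctr [-20.7  -1.7] len [27.1 27.3 28.7 29.6] ang [ 117.8   26.7  -57.7 -156. ]
44 ctr [-15.5  -1.2] len [28.3 28.5 29.9 30.9] ang [ 117.8   26.7  -57.7 -156. ]
40 ctr [-10.2  -0.8] len [29.5 29.7 31.2 32.2] ang [ 117.8   26.7  -57.7 -156. ]
36 ctr [-4.9 -0.3] len [30.7 30.9 32.4 33.5] ang [ 117.8   26.7  -57.7 -156. ]
```

Request:
send_rows --increments '[{"linear":[-1.5,1,0],"yaw":-10,"claw":50},{"linear":[0,0,0],"yaw":-9,"claw":50},{"linear":[0,0,5],"yaw":0,"claw":50},{"linear":[0,0,0],"yaw":0,"claw":10},{"linear":[0,0,0],"yaw":0,"claw":10}]'

```text
time_s: 32.83
eef_pos: [0.5915, 0.2642, 0.1689]
ee_rot: [-3.14, 0.003, -2.69]
ft_force: [1.1, -1.0, -4.0]
width: 0.39
grasp_force: 29.3
```

```bash
python3 st.py
```

```text
t 32.83 tcp [591.5 264.2 168.9] yaw 205.9 rp [-3.14e+00  3.00e-03] F [ 1.1 -1.  -4. ] M [ 0.31  0.03 -0.02] w 36.3 29.328694536234252 q7 1.05
```

Request:
send_rows --increments '[{"linear":[0,0,0],"yaw":5,"claw":10},{"linear":[0,0,0],"yaw":0,"claw":10}]'

```text
time_s: 33.08
eef_pos: [0.5922, 0.2646, 0.1692]
ee_rot: [-3.141, 0.005, -2.774]
ft_force: [3.3, 0.3, -3.0]
width: 0.395
grasp_force: 30.4
```

```bash
python3 st.py
```

```text
t 33.08 tcp [592.2 264.6 169.2] yaw 201.0 rp [-3.141  0.005] F [ 3.3  0.3 -3. ] M [ 0.51 -0.59  0.53] w 36.7 30.358264813171445 q7 0.98
```

Request:
send_rows --increments '[{"linear":[0,0,0],"yaw":5,"claw":10},{"linear":[0,0,0],"yaw":0,"claw":10}]'

```text
time_s: 33.33
eef_pos: [0.5931, 0.2651, 0.1695]
ee_rot: [3.142, 0.007, -2.861]
ft_force: [6.0, 0.6, -3.8]
width: 0.398
grasp_force: 31.7
```

```bash
python3 st.py
```

```text
t 33.33 tcp [593.1 265.1 169.5] yaw 196.1 rp [3.142 0.007] F [ 6.   0.6 -3.8] M [ 0.69 -1.09  0.73] w 37.0 31.72705070163147 q7 0.91
```

Request:
send_rows --increments '[{"linear":[0,0,0],"yaw":5,"claw":10},{"linear":[0,0,0],"yaw":4,"claw":10},{"linear":[0,0,0],"yaw":0,"claw":10}]'

```text
time_s: 33.7
eef_pos: [0.5951, 0.2656, 0.17]
ee_rot: [3.139, 0.01, -3.019]
ft_force: [11.0, 1.4, -4.4]
width: 0.426
grasp_force: 31.0
```

```bash
python3 st.py
```

```text
t 33.7 tcp [595.1 265.6 170. ] yaw 187.0 rp [3.139 0.01 ] F [11.   1.4 -4.4] M [ 1.06 -2.51  0.54] w 39.6 31.013291704002768 q7 0.78
```

Request:
send_rows --increments '[{"linear":[1,0,-3],"yaw":0,"claw":46},{"linear":[1,0,0],"yaw":0,"claw":46},{"linear":[0,0,0],"yaw":0,"claw":46}]'

```text
time_s: 34.08
eef_pos: [0.5891, 0.2641, 0.1721]
ee_rot: [-3.142, 0.003, -3.018]
ft_force: [-0.0, -0.7, -0.3]
width: 0.495
grasp_force: 0.0
```

```bash
python3 st.py; python3 k.py|head -1
```

```text
t 34.08 tcp [589.1 264.1 172.1] yaw 187.1 rp [-3.142e+00  3.000e-03] F [-0.  -0.7 -0.3] M [-0.01  0.06  0.03] w 46.1 0.0 q7 0.78
[245, 171, 271, 167] -9.0; [307, 170, 334, 182] 24.0; [225, 181, 249, 204] 44.0; [225, 206, 249, 205] -2.0; [277, 218, 297, 214] -11.0; [246, 224, 294, 214] -12.0; [257, 224, 278, 220] -11.0; [302, 217, 314, 252] 71.0; [300, 257, 300, 215] -90.0; [240, 254, 245, 225] -80.0; [304, 224, 314, 256] 73.0; [241, 259, 246, 231] -80.0; [319, 272, 319, 250] -90.0; [241, 263, 263, 260] -8.0; [225, 275, 232, 251] -74.0; [322, 244, 334, 283] 73.0; [314, 258, 314, 286] 90.0; [301, 258, 314, 289] 67.0; [318, 269, 326, 300] 76.0; [232, 296, 236, 277] -78.0; [247, 279, 259, 297] 56.0; [260, 298, 301, 294] -6.0; [225, 309, 261, 309] 0.0; [313, 309, 331, 309] 0.0; [262, 310, 285, 310] 0.0;
```

```bash
python3 q.py "[(240,264),(300,256),(314,290),(260,298)]"
```

```text
52 ctr [-27.1  -1.4] len [25.7 24.7 26.5 26.4] ang [ 113.8   25.5  -62.6 -156.1]
48 ctr [-21.7  -0.9] len [27.  25.9 27.7 27.6] ang [ 113.8   25.5  -62.6 -156.1]
44 ctr [-16.3  -0.4] len [28.2 27.  29.  28.9] ang [ 113.8   25.5  -62.6 -156.1]
40 ctr [-10.8   0.1] len [29.4 28.2 30.2 30.1] ang [ 113.8   25.5  -62.6 -156.1]
36 ctr [-5.4  0.6] len [30.6 29.4 31.5 31.4] ang [ 113.8   25.5  -62.6 -156.1]
```

Request:
send_rows --increments '[{"linear":[-1,1,0],"yaw":-9,"claw":50},{"linear":[-1,0,0],"yaw":-8,"claw":50},{"linear":[0,0,4],"yaw":0,"claw":50},{"linear":[0,0,0],"yaw":0,"claw":0},{"linear":[0,0,0],"yaw":0,"claw":0}]'

```text
time_s: 34.75
eef_pos: [0.5915, 0.2649, 0.1679]
ee_rot: [-3.14, 0.003, -2.724]
ft_force: [0.2, -2.3, -2.5]
width: 0.391
grasp_force: 29.5
```

Request:
send_rows --increments '[{"linear":[0,0,0],"yaw":7,"claw":0},{"linear":[1,0,0],"yaw":4,"claw":0},{"linear":[0,0,0],"yaw":0,"claw":0}]'

```text
time_s: 35.12
eef_pos: [0.5928, 0.2652, 0.1684]
ee_rot: [-3.141, 0.008, -2.915]
ft_force: [8.3, -1.0, -4.6]
width: 0.406
grasp_force: 32.3
```

```bash
python3 st.py
```

```text
t 35.12 tcp [592.8 265.2 168.4] yaw 193.0 rp [-3.141  0.008] F [ 8.3 -1.  -4.6] M [ 0.32 -1.54  0.89] w 37.7 32.32480506475895 q7 0.86
```

Request:
send_rows --increments '[{"linear":[0,0,0],"yaw":-5,"claw":50},{"linear":[0,0,0],"yaw":0,"claw":50},{"linear":[0,0,-25],"yaw":0,"claw":50},{"linear":[0,0,-20],"yaw":0,"claw":50},{"linear":[0,0,0],"yaw":0,"claw":50}]'

```text
time_s: 35.75
eef_pos: [0.591, 0.2659, 0.2149]
ee_rot: [-3.141, 0.007, -2.828]
ft_force: [0.1, -1.1, -0.7]
width: 0.539
grasp_force: 0.0
```

```bash
python3 st.py; python3 k.py|head -1
```

```text
t 35.75 tcp [591.  265.9 214.9] yaw 198.0 rp [-3.141  0.007] F [ 0.1 -1.1 -0.7] M [-0.01  0.04  0.05] w 50.2 0.0 q7 0.97
[263, 152, 283, 152] 0.0; [235, 162, 258, 153] -21.0; [298, 155, 320, 164] 22.0; [260, 166, 275, 191] 59.0; [266, 174, 278, 194] 59.0; [257, 195, 291, 195] 0.0; [253, 201, 273, 200] -3.0; [247, 216, 255, 196] -68.0; [297, 226, 301, 197] -82.0; [246, 223, 294, 223] 0.0; [250, 227, 277, 227] 0.0; [246, 221, 252, 244] 75.0; [245, 225, 252, 251] 75.0; [298, 232, 301, 265] 85.0; [326, 245, 332, 263] 72.0; [302, 265, 303, 246] -87.0; [272, 260, 290, 260] 0.0; [312, 263, 332, 265] 6.0; [304, 266, 325, 270] 11.0; [323, 276, 329, 296] 73.0; [279, 284, 309, 292] 15.0; [225, 307, 234, 273] -75.0; [278, 284, 329, 298] 15.0; [233, 286, 323, 299] 8.0; [295, 309, 334, 309] 0.0; [225, 309, 260, 309] 0.0; [253, 310, 294, 310] 0.0; [225, 314, 252, 314] 0.0;
```

```bash
python3 q.py "[(246,224),(298,225),(301.5,262),(254.5,261)]"; python3 - <<'E'
from h import *
f=dict(np.load("pics/k.npz"))
g=cv2.cvtColor(f["pixels"],cv2.COLOR_RGB2GRAY);print(g[216:272:4,238:312:5])
E
```

```text
52 ctr [-20.8  -2.3] len [28.4 30.  28.8 30.7] ang [ 113.9   24.2  -64.6 -156.4]
48 ctr [-16.5  -1.6] len [29.4 30.9 29.7 31.7] ang [ 113.9   24.2  -64.6 -156.4]
44 ctr [-12.3  -0.9] len [30.3 31.9 30.6 32.7] ang [ 113.9   24.2  -64.6 -156.4]
40 ctr [-8.  -0.2] len [31.2 32.8 31.5 33.7] ang [ 113.9   24.2  -64.6 -156.4]
36 ctr [-3.7  0.5] len [32.1 33.8 32.4 34.6] ang [ 113.9   24.2  -64.6 -156.4]
[[122 120 169 111 116 109 111 106 108 109 110 103 100  85 119]
 [121 119  98 111 112 111 106 107 110 108 111 109  88  79 118]
 [123 124 120 127 129 130 122 122 118 126 124 121  86  81 119]
 [120 117 113 119 123 120 118 119 119 122 117 118  87  79 118]
 [119 122 103 118 118 115 117 115 116 119 118 117  98  82 117]
 [123 120 120 118 119 121 119 116 119 115 119 118 106  80 124]
 [123 121 122 119 117 120 123 115 119 117 120 118 111  82 117]
 [179 122 121 115 115 123 121 114 117 115 117 119 115  88 116]
 [189 187 165 107 114 117 121 116 113 114 119 115 113 100 119]
 [182 177 183 133 117 116 120 114 113 111 119 118 112 109 115]
 [174 183 182 175 117 116 118 117 112 112 115 114 111 117 148]
 [190 181 180 180 181 178 171 172 172 169 157 141 147 173 167]
 [190 188 190 185 181 176 184 184 182 179 186 185 183 162 168]
 [189 191 190 191 188 192 183 181 183 183 182 183 181 185 185]]
```

The knob did not move further at 0.9 N m (24–25°, 73° of forward turn in all), so the lid is home. I'll retreat and check the rest.

Request:
send_rows --increments '[{"linear":[0,0,-50],"yaw":0,"claw":60},{"linear":[30,0,-50],"yaw":0,"claw":60},{"linear":[50,0,-20],"yaw":0,"claw":60},{"linear":[50,30,0],"yaw":0,"claw":60},{"linear":[0,0,0],"yaw":0,"claw":60}]'

```text
time_s: 36.42
eef_pos: [0.4533, 0.2541, 0.3329]
ee_rot: [-3.14, 0.004, -2.823]
ft_force: [0.6, 0.5, 0.1]
width: 0.646
grasp_force: 0.0
```

```bash
python3 - <<'E'
from cell import *
from h import *
s=read_state();print(s["time_s"],s["eef_pos"],s["ft_force"])
T=dict(grab_frame("top"));S=dict(grab_frame("scene"))
for n,A,B in(("top",np.load("pics/top0.npz")["pixels"],T["pixels"]),("scene",np.load("pics/scene0.npz")["pixels"],S["pixels"])):
    d=(np.abs(A.astype(int)-B).sum(2)>70).astype(np.uint8)
    for c in cv2.findContours(d,0,2)[0]:
        if cv2.contourArea(c)>60:print(n,cv2.boundingRect(c),cv2.contourArea(c))
h=cv2.cvtColor(S["pixels"],cv2.COLOR_RGB2GRAY)
L=cv2.HoughLinesP(cv2.Canny(h,25,70)[150:235,330:400],1,np.pi/180,9,minLineLength=8,maxLineGap=2)
print((L[:,0]+[330,150,330,150]).tolist())
for D in(21,26):
    M=np.array([.5815,.2645,.1545]);a=np.array([.4225,-.011,.906]);ey=np.array([.026,1,0]);ex=np.cross(ey,a);r=np.radians(24.5)
    P=[M+a*(62-D)/1000+.017*(i*(np.cos(r)*ex+np.sin(r)*ey)+j*(np.cos(r)*ey-np.sin(r)*ex)) for i,j in((1,1),(1,-1),(-1,-1),(-1,1))]
    print(D,proj(S,P).round(1).tolist(),proj(T,P).round(1).tolist())
E
```

```text
36.425 [0.45331636 0.25406405 0.33290809] [0.58350086 0.52215143 0.09921882]
top (317, 394, 57, 26) 469.0
top (426, 376, 116, 44) 2665.0
top (295, 356, 24, 16) 145.5
top (499, 326, 61, 57) 923.5
top (134, 268, 28, 11) 63.5
top (272, 202, 34, 34) 849.0
top (179, 202, 36, 11) 131.5
top (323, 190, 67, 73) 2373.0
top (421, 177, 17, 19) 88.5
top (337, 174, 40, 12) 164.5
top (72, 170, 30, 19) 162.0
top (394, 168, 40, 60) 672.0
top (276, 164, 26, 17) 113.5
top (468, 163, 92, 24) 659.5
top (411, 160, 46, 45) 600.0
top (0, 160, 19, 30) 255.0
top (35, 140, 40, 40) 378.5
top (0, 135, 28, 24) 239.5
top (43, 126, 22, 13) 92.5
top (0, 122, 560, 298) 48941.5
top (237, 118, 42, 9) 71.0
top (168, 116, 69, 103) 4251.5
top (0, 114, 66, 15) 83.0
top (367, 111, 64, 15) 180.0
top (283, 105, 53, 44) 1516.0
top (151, 99, 24, 14) 168.5
top (105, 98, 24, 14) 94.0
top (133, 78, 16, 12) 86.0
top (108, 74, 28, 25) 134.5
top (0, 15, 11, 24) 197.0
top (45, 14, 34, 25) 702.0
top (11, 14, 34, 25) 728.0
top (115, 13, 33, 24) 705.5
top (80, 13, 34, 25) 726.0
top (149, 12, 34, 25) 743.5
top (184, 11, 34, 25) 706.5
top 
[... 1299 characters left out ...]
 172, 396, 174], [347, 196, 353, 207], [380, 173, 398, 178], [357, 210, 366, 213], [358, 230, 367, 219], [373, 186, 374, 204], [370, 213, 379, 207], [371, 169, 372, 161], [330, 206, 338, 223], [334, 207, 337, 215], [330, 191, 340, 192], [343, 159, 343, 151], [358, 217, 366, 217], [375, 219, 375, 211], [333, 179, 343, 176], [371, 163, 371, 155], [348, 232, 356, 231], [348, 211, 356, 216], [357, 196, 366, 205], [382, 173, 391, 182]]
21 [[377.4, 190.5], [370.5, 197.7], [360.8, 189.4], [367.7, 182.4]] [[186.5, 138.7], [201.9, 134.0], [206.9, 144.8], [191.3, 149.7]]
26 [[376.6, 191.5], [369.8, 198.6], [360.1, 190.3], [367.0, 183.4]] [[186.9, 140.4], [202.3, 135.7], [207.3, 146.5], [191.7, 151.3]]
```

```bash
python3 -c "
from cell import *
print(job_done())"
```

```text
the job is handed in; nothing more can be done
None
```

I handed the job in at about 36 s: the funnel stands in the tray and the fitting lid is on the jar, turned back into the thread start, then forward 73° until it would not turn at about 0.9 N m. I took that stop as fully home, since the images could not resolve the last few millimetres of depth; the final scene view shows no shift of the other lids or the stock jar.

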